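Sleeve on the shaft, then hold the seal cover over its bolt holes

ROBOT

A 6-joint arm with a two-finger parallel gripper is mounted at the origin on the work surface. World frame = base frame: x ahead of the robot, y to its left, z up, the work surface at z = 0. Lengths are in m, angles in rad, forces in N, time in s.
With the tool pointing down it reaches from about 0.35 to 0.925 m from the base axis. Payload 6.4 kg.
Tool frame: the origin (TCP) lies on the mounting face of the last link; the fingertips stand 173 mm ahead of it and the grasp point (between the pads) lies 155 mm ahead of it; z points along the fingers, y is the direction in which the jaws open and shut (so a half turn about z gives the same grasp; the last joint's range is limited). The gripper opens to 85 mm and grips with 20 to 120 N. Pads are 22 mm wide; open, the fingers measure 114 mm over their backs; the gripper's body (76 mm by 85 mm) begins 54 mm behind the grasp point. The pads swing forward as they close: fully open they stand 13 mm farther back than shut.
Start: joints at [1.121, 0.245, 1.558, -0, 1.339, -0.174], TCP at [0.177, 0.625, 0.405] pointing down, gripper open.
Joint ranges: [-3.13, 3.13], [-1.02, 2.26], [0.13, 2.54], [-0.95, 4.09], [0.21, 2.88], [-2.74, 2.74]. Speed limits (rad/s): [2.57, 2.57, 3.14, 3.14, 3.14, 3.14].

INTERFACE

Orientations are given as a rotation vector (axis times angle).
In Python, from station import state, snapshot, sign_off, search_frame, mark_of gives the robot as it stands.
- The arm moves only by the shell command python3 -m creep 'ROWS' [OPENING] [FORCE]. ROWS is JSON, a list of rows, each a list of 4 numbers: the shift along the tool's x, y, z in m, then the turn about the tool's z in degrees. In form: [[tx, ty, tz, roll], ...]. A call has 1 to 10 rows; each row is the pose to reach, as a shift and turn from the pose measured when the call began, along the tool's axes at that moment; what a row does not reach only later rows make up. A row lasts 1/12 s, in which the tool goes at most 41.7 mm and 7.16 degrees, less where a joint would pass 70% of its speed; a pose out of reach is approached as far as the arm can. A call with a gripper value outside its range is refused whole. OPENING is the gripper command: -1 is fully open, 1 is shut, values between are in proportion, set as the call begins (- or left out, the last holds). The fingers move at their own pace and stop on an object; FORCE is the grip in N (left out, the last holds). Time passes only in rows, so rows that repeat a pose let the fingers close. It gives the time, the measured TCP pose, the force and the opening at its end, in the units of the state.
- state(): the state, without advancing time (a new reading comes with each control period).
- snapshot(name): name is "scene" or "top" or "wrist"; returns a dict with "frame" (480x640x3 uint8, red, green, blue), "fx", "fy", "cx", "cy" (pixels), "distortion" ([k1, k2, p1, p2, k3] as OpenCV has them; the pictures are not rectified), "R" (3x3) and "t" (3): a world point X has camera coordinates R X + t. Camera axes: x right, y down, z forward; pixel columns grow to the right and rows downward; lengths in m; the calibration is good to about 2 mm. A picture is of the moment at which its call begins. There is no depth.
- sign_off(): hands the job in, once; it reports no verdict.
Trained networks look in a picture, given as the dict that the camera call returned (one of the last four; its "shot" number tells which), for a name from the list of things; names that differ only in an ending like _2 or _b are one class to them, and where a whole thing is asked for, a point or a joint stands for the part that bears it (a point fixed in the world has none). Each returns a list of dicts, best first, with "conf" (0 to 1); they miss things now and then, are a little off and sometimes report something else, mostly with a low value. They report only what shows in the picture. A call takes as long as a camera call. They do not tell look-alikes from the thing itself.
- search_frame(picture, query): "rect" ([left, top, right, bottom] in pixels, round what is visible of it).
- mark_of(picture, query): "location" ([row, column] in pixels: a listed point, or the origin of a listed thing).
The state is a dict: "time": time; "q": joint angles; "qd": joint speeds; "joint_efforts": joint torques, N m; "ee_pos": TCP position; "ee_rot": TCP orientation; "ft_force": force on the tool from outside, world axes, zero at the start; "wrist_torque": the same for the moment, N m; "finger_gap": finger opening in m.
Only numpy, scipy, OpenCV 4.12 (cv2) and the standard library are available. Lean on these libraries where they do the work, as an engineer would, in place of code of your own. Each camera call takes 0.05 s, during which the arm holds its last target.

TASK

Slide the tall spacer sleeve over the gearbox's upright shaft until it stands on the bearing, and let go of it. Then pick up the hubbed seal cover, lower it over the shaft and hold it level about 15 mm above the gearbox's top face, each of its four bolt holes over a threaded hole and the cover touching neither gearbox nor sleeve, so that a mate can slip the shims in under it; finish still holding it there. Leave the other things on the bench alone.

Things in the scene. Friction and masses are not known exactly. Their poses are not given: they have to be found in the camera images.
- housing: small gearbox, bolted to the bench by its feet (150 x 110 mm). Origin: centre of its underside, at bench level. z up, x along the long side of its flat top face, 120 x 90 mm, 85 mm above the origin. On the z axis stands the shaft, diameter 20 mm, chamfered, reaching 72 mm above the face, out of a bearing (inner ring diameter 34) set 4 mm below the face in a bore of diameter 62 mm
- shaft_top (a point): centre of the shaft's top end, 157 mm above the bench; axes as the housing's
- sleeve_center (a point): spacer sleeve: plain steel tube, outside diameter 32, bore 23, 56 mm tall, 0.12 to 0.24 kg, upright and loose on the bench. This point is its centre, 28 mm above its lower end; z along its axis. Fitted, it stands on the bearing's inner ring round the shaft, its lower end 4 mm below the gearbox's top face (this point 109 mm above the bench)
- cover_grip (a point): seal cover: aluminium plate 120 x 90 x 10 mm with a round hub on top, diameter 58, 40 mm tall, 44 mm bore right through, 0.32 to 0.63 kg; lies flat and loose on the bench, hub up. The point: on the hub's axis, 33 mm above the plate's underside (23 above its upper face, 17 below the hub's top), a good height to grip the hub. x along the plate's long side, z up. A half turn makes no odds
- thread0 (a point): mouth of a threaded hole, diameter 10 mm, in the housing's top face, at x +46 mm, y +31 mm from the face's centre along the housing's axes
- thread1 (a point): mouth of a threaded hole, diameter 10 mm, in the housing's top face, at x -46 mm, y +31 mm from the face's centre along the housing's axes
- thread2 (a point): mouth of a threaded hole, diameter 10 mm, in the housing's top face, at x -46 mm, y -31 mm from the face's centre along the housing's axes
- thread3 (a point): mouth of a threaded hole, diameter 10 mm, in the housing's top face, at x +46 mm, y -31 mm from the face's centre along the housing's axes
- cover_hole0 (a point): lower mouth, in the plane of the underside, of a bolt hole, diameter 14 mm, through the cover's plate, at x +46 mm, y +31 mm from its centre along the cover's axes
- cover_hole1 (a point): lower mouth, in the plane of the underside, of a bolt hole, diameter 14 mm, through the cover's plate, at x -46 mm, y +31 mm from its centre along the cover's axes
- cover_hole2 (a point): lower mouth, in the plane of the underside, of a bolt hole, diameter 14 mm, through the cover's plate, at x -46 mm, y -31 mm from its centre along the cover's axes
- cover_hole3 (a point): lower mouth, in the plane of the underside, of a bolt hole, diameter 14 mm, through the cover's plate, at x +46 mm, y -31 mm from its centre along the cover's axes
- wide_ring: short wide spacer ring, steel, outside diameter 54, bore 40, 14 high, lying flat, sizes in mm; not used
- bearing: loose ball bearing, outside diameter 62, 16 high, lying flat, sizes in mm; not used
- punch: dark steel centre punch, 120 long, 13 thick, lying along its x axis, sizes in mm; not used
- hammer: ball-peen hammer, 300 long, lying along its x axis with the head at +x, 32 high, sizes in mm; origin at the middle of its length; not used
- die_grinder: angle die grinder without hose, 190 long, lying along its x axis, 55 high, sizes in mm; not used
- bar: dark steel bar 220 x 90 x 14 with one 36 mm hole, lying flat, sizes in mm; not used
- bolt_tray: low steel tray 120 x 85 x 22 with the cover's bolts and washers, sizes in mm; not used
- shims: two brass U-shaped shims, together about 120 x 90 x 4, lying flat, sizes in mm; not used by the robot
There are look-alikes about, which are no part of the job. What is shaped like the part that bears sleeve_center but purple or turquoise is not meant. Leave any pink look-alike of the housing alone.

How it is judged:
By the outcome, as a careful person would: the job done as asked, in the order asked, and still so for the second after the job is handed in, while the arm keeps its last pose, push and grip.
It also fails if it takes over 64 s, if anything falls off the work surface, if the arm or the gripper's body presses on something with over 40 N, if the wrist force passes 120 N, or if a joint passes its speed limit or range.

## Working session

There is one attempt and no reset: what is moved stays moved. The work goes in short steps, Python scripts to look and compute and a shell command to move; the robot and the scene stay as the last step left them, time stands still between calls to the robot, and variables do not carry over. Pictures are saved under pics/ and viewed, and the job is handed in when it is done.

```bash
mkdir -p pics; ls; cat > h.py <<'E'
import numpy as np, cv2
from station import state, snapshot, sign_off, search_frame, mark_of
from scipy.spatial.transform import Rotation as Ro
def save(p,name): cv2.imwrite('pics/'+name,cv2.cvtColor(p['frame'],cv2.COLOR_RGB2BGR))
def K(p): return np.array([[p['fx'],0,p['cx']],[0,p['fy'],p['cy']],[0,0,1.]])
def ray(p,rc):
    u=cv2.undistortPoints(np.array([[[rc[1],rc[0]]]],float),K(p),np.array(p['distortion'],float))[0,0]
    R=np.array(p['R']);t=np.array(p['t'])
    return -R.T@t, R.T@np.array([u[0],u[1],1.])
def onz(p,rc,z):
    c,d=ray(p,rc); return c+d*(z-c[2])/d[2]
def proj(p,X):
    R=np.array(p['R']);t=np.array(p['t'])
    o,_=cv2.projectPoints(np.atleast_2d(np.array(X,float)),cv2.Rodrigues(R)[0],t.reshape(3,1),K(p),np.array(p['distortion'],float))
    return o[:,0,:]  # col,row
def crop(p,name,c,r,w,h,s):
    f=p['frame'][max(0,r-h):r+h,max(0,c-w):c+w]
    cv2.imwrite('pics/'+name,cv2.cvtColor(cv2.resize(f,None,fx=s,fy=s,interpolation=cv2.INTER_CUBIC),cv2.COLOR_RGB2BGR))
def st():
    s=state(); print({k:np.round(v,4).tolist() for k,v in s.items()}); return s
E
python3 - <<'E'
from h import *
st()
a=snapshot('scene');save(a,'s0.png')
b=snapshot('top');save(b,'t0.png')
print([len(x['frame']) for x in (a,b)])
for p,n in((a,'s'),(b,'t')):
  for q,z in(('shaft_top',.157),('sleeve_center',.028),('cover_grip',.033),('housing',0),('thread0',.085),('cover_hole0',0)):
    for m in mark_of(p,q)[:5]: print(n,q,round(m['conf'],2),np.round(m['location'],1),np.round(onz(p,m['location'],z),4))
E
```

```text
pics
{'time': 0.0, 'q': [1.1209, 0.2458, 1.559, 0.0, 1.3387, -0.1741], 'qd': [-0.0011, 0.0022, -0.0008, 0.0029, -0.001, -0.0002], 'joint_efforts': [0.0008, -42.9503, -32.613, -0.0001, 0.0052, -0.0], 'ee_pos': [0.1769, 0.6252, 0.4036], 'ee_rot': [-0.4317, -3.1111, 0.003], 'ft_force': [0.1626, -0.088, -0.1358], 'wrist_torque': [-0.0096, -0.0088, 0.0614], 'finger_gap': 0.0853}
[480, 480]
s shaft_top 0.79 [257.1 329.4] [ 0.6114 -0.0328  0.157 ]
s shaft_top 0.55 [246.5 213.3] [ 0.3555 -0.1991  0.157 ]
s sleeve_center 0.7 [339.4 220. ] [ 0.5259 -0.3266  0.028 ]
s sleeve_center 0.69 [350.1 249.4] [ 0.6044 -0.303   0.028 ]
s sleeve_center 0.64 [319.6 256.3] [ 0.5361 -0.2216  0.028 ]
s cover_grip 0.74 [234.8 364.3] [0.486  0.2879 0.033 ]
s housing 0.86 [297.4 220.9] [ 0.3686 -0.2053  0.    ]
s housing 0.8 [306.5 330.1] [ 0.6168 -0.032  -0.    ]
s thread0 0.94 [269.7 312.7] [ 0.5477 -0.026   0.085 ]
s thread0 0.91 [269.1 239. ] [ 0.3996 -0.1577  0.085 ]
s thread0 0.65 [261.5 206.6] [ 0.3055 -0.1941  0.085 ]
s thread0 0.64 [280.  229.4] [ 0.4199 -0.2065  0.085 ]
s thread0 0.63 [274.3 347.5] [0.
[... 555 characters left out ...]
0.45 [248.4 456.8] [ 0.5302 -0.3385  0.028 ]
t cover_grip 0.57 [267.1 235.7] [0.49  0.27  0.033]
t housing 0.59 [222.2 342.5] [ 0.6114 -0.026   0.    ]
t housing 0.55 [307.4 410.5] [ 0.3697 -0.2106  0.    ]
t thread0 0.94 [290.5 417.3] [ 0.4193 -0.2162  0.085 ]
t thread0 0.91 [200.3 344.3] [ 0.6603 -0.0302  0.085 ]
t thread0 0.91 [327. 410.] [ 0.3247 -0.1948  0.085 ]
t thread0 0.84 [210.3 321.9] [0.6349 0.0294 0.085 ]
t thread0 0.76 [226.3 359.8] [ 0.5905 -0.0695  0.085 ]
t cover_hole0 0.91 [257.4 218.3] [0.5188 0.3262 0.    ]
t cover_hole0 0.81 [276.5 252.4] [0.4635 0.2296 0.    ]
t cover_hole0 0.66 [286.7 231.6] [0.4358 0.2888 0.    ]
t cover_hole0 0.57 [248.5 236.2] [0.5431 0.2749 0.    ]
```

View pics/s0.png

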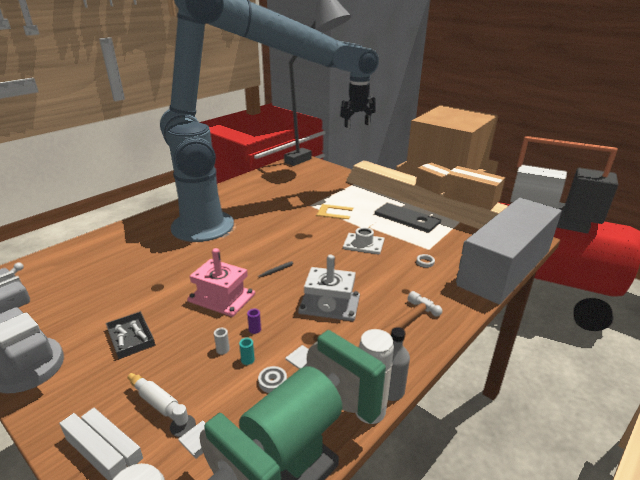

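View pics/t0.png

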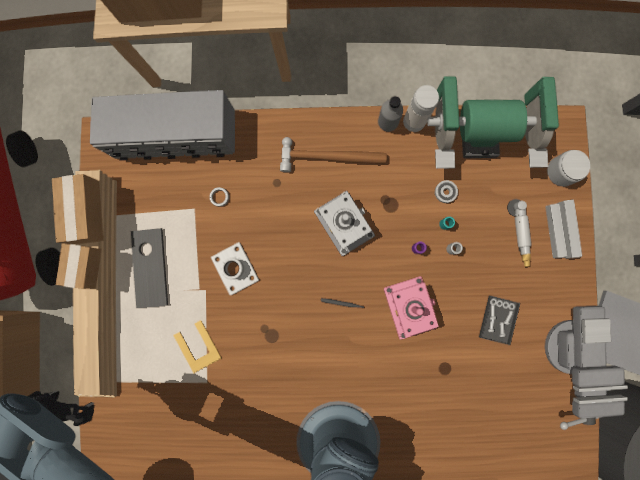

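```bash
python3 - <<'E'
import cv2
t=cv2.imread('pics/t0.png');cv2.imwrite('pics/t0c.png',cv2.resize(t[170:350,300:500],None,fx=3,fy=3,interpolation=cv2.INTER_CUBIC))
t=cv2.imread('pics/s0.png');cv2.imwrite('pics/s0c.png',cv2.resize(t[220:380,170:400],None,fx=3,fy=3,interpolation=cv2.INTER_CUBIC))
E
```

```text
(no output)
```

View pics/t0c.png

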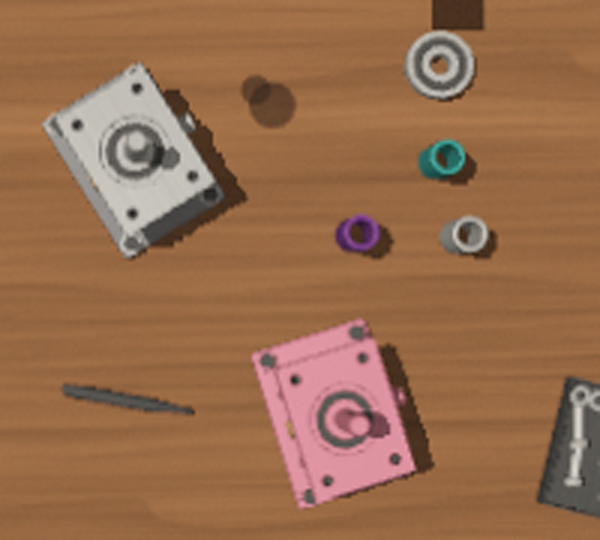

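View pics/s0c.png

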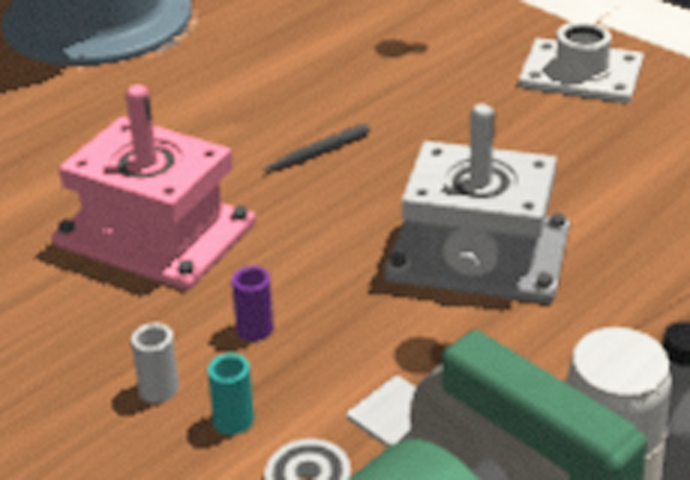

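Candidates: the sleeves in the scene picture are grey (220,339), turquoise (247,350) and purple (254,321). The grey one is meant, since the other two colours are excluded. The gearboxes are grey (330,290) and pink (220,285), and the grey one is meant. The enlarged crops confirm both. The only cover is at (364,240).

Next I'll triangulate and work out the first move.

```bash
cat >> h.py <<'E'
def axes():
    s=state(); R=Ro.from_rotvec(s['ee_rot']).as_matrix(); return s,R
def go(x,y,z,yawy=None):
    """shift in tool axes to TCP target, roll deg so the tool y axis points along world yaw yawy (deg, mod 180)"""
    s,R=axes(); d=R.T@(np.array([x,y,z])-s['ee_pos']); cur=np.degrees(np.arctan2(R[1,1],R[0,1]))
    roll=None
    if yawy is not None:
        roll=-(((yawy-cur)+90)%180-90)
    print('t',round(s['time'],2),'shift',np.round(d,4),'roll',None if roll is None else round(roll,2),'cur yaw_y',round(cur,2),'q6',round(s['q'][5],2),'tilt',np.round(R[:,2],4))
def tri(obs):
    A=[];b=[]
    for p,rc in obs:
        c,d=ray(p,rc); d=d/np.linalg.norm(d); M=np.eye(3)-np.outer(d,d); A.append(M); b.append(M@c)
    return np.linalg.lstsq(np.vstack(A),np.concatenate(b),rcond=None)[0]
E
python3 - <<'E'
from h import *
a=snapshot('scene');b=snapshot('top')
for n,ra,rb in(('shaft',[257.1,329.4],[219,344.2]),('sleeve',[339.4,220],[248.4,456.8]),('cover',[234.8,364.3],[267.1,235.7])):
    print(n,np.round(tri([(a,ra),(b,rb)]),4))
w=snapshot('wrist');save(w,'w0.png')
s,R=axes()
Rc=np.array(w['R']);c=-Rc.T@np.array(w['t'])
print('cam in tool',np.round(R.T@(c-s['ee_pos']),4));print(np.round(R.T@Rc.T,3),w['fx'],w['cx'],w['cy'])
go(.488,.278,.40)
E
```

```text
shaft [ 0.6041 -0.0264  0.1506]
sleeve [ 0.5318 -0.3338  0.0368]
cover [0.493  0.2709 0.0427]
cam in tool [ 0.0819 -0.0011  0.0309]
[[ 0.002 -0.949 -0.315]
 [ 1.     0.002  0.001]
 [-0.    -0.315  0.949]] 410.4040105448487 312.6605129141252 239.94573145226255
t 0.85 shift [-0.3939 -0.2496  0.0047] roll None cur yaw_y 74.2 q6 -0.17 tilt [-0.  0. -1.]
```

View pics/w0.png

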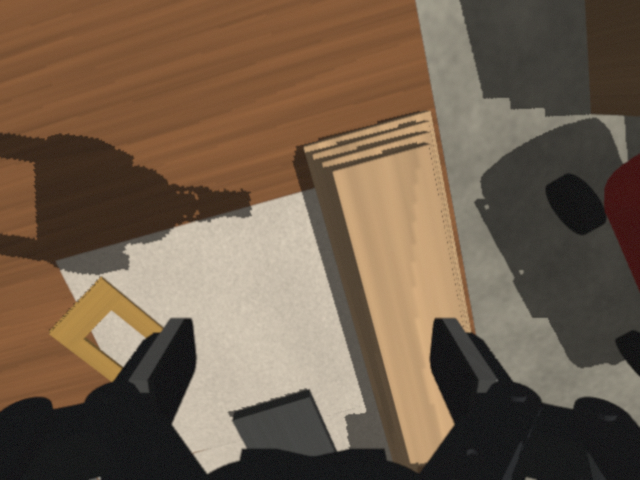

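```bash
python3 -m creep '[[-0.35,-0.22,0,0],[-0.35,-0.22,0,0],[-0.35,-0.22,0,0],[-0.35,-0.22,0,0],[-0.35,-0.22,0,0],[-0.35,-0.22,0,0],[-0.35,-0.22,0,0],[-0.35,-0.22,0,0],[-0.35,-0.22,0,0],[-0.35,-0.22,0,0]]' -1; python3 -c "
from h import *
go(.49,.275,.40)"
```

```text
time: 1.68
ee_pos: [0.455, 0.3165, 0.405]
ee_rot: [0.433, 3.111, 0.0]
ft_force: [0.1, 0.3, -0.4]
finger_gap: 0.0853
t 1.68 shift [-0.0449 -0.0304  0.0051] roll None cur yaw_y 74.17 q6 -0.89 tilt [ 7.e-04  2.e-04 -1.e+00]
```

```bash
python3 - <<'E'
from h import *
w=snapshot('wrist');save(w,'w1.png')
for q,z in(('cover_grip',.033),('cover_hole0',0)):
    for m in mark_of(w,q)[:5]: print(q,round(m['conf'],2),np.round(m['location'],1),np.round(onz(w,m['location'],z),4))
E
```

```text
cover_grip 0.76 [254.2 284.7] [0.4912 0.2799 0.033 ]
cover_hole0 0.95 [182.4 279.2] [0.4338 0.2899 0.    ]
cover_hole0 0.92 [253.5 340. ] [ 0.5163  0.3262 -0.    ]
cover_hole0 0.77 [227.3 229.2] [0.462  0.2314 0.    ]
cover_hole0 0.77 [291.3 297.8] [0.5439 0.2753 0.    ]
```

View pics/w1.png

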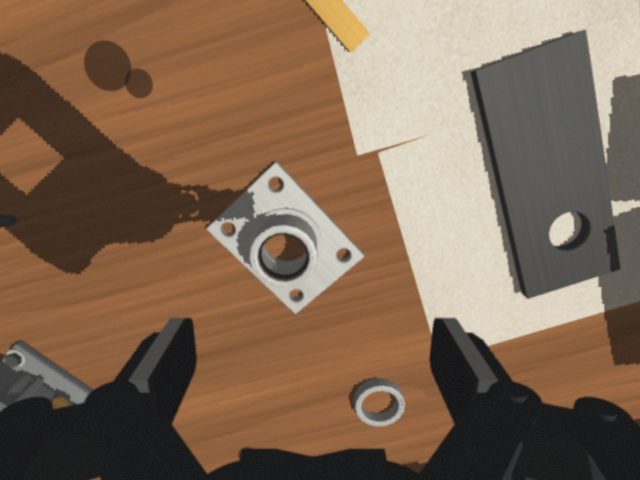

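```bash
python3 -c "
from h import *
go(.615,-.03,.42,None)"
```

```text
t 1.83 shift [-0.2492 -0.2888 -0.0151] roll None cur yaw_y 73.93 q6 -0.89 tilt [ 3.e-04  2.e-04 -1.e+00]
```

```bash
python3 -m creep '[[-0.249,-0.289,-0.015,0],[-0.249,-0.289,-0.015,0],[-0.249,-0.289,-0.015,0],[-0.249,-0.289,-0.015,0],[-0.249,-0.289,-0.015,0],[-0.249,-0.289,-0.015,0],[-0.249,-0.289,-0.015,0],[-0.249,-0.289,-0.015,0],[-0.249,-0.289,-0.015,0],[-0.249,-0.289,-0.015,0]]'; python3 - <<'E'
from h import *
w=snapshot('wrist');save(w,'w2.png')
for q,z in(('shaft_top',.157),('thread0',.085)):
    for m in mark_of(w,q)[:5]: print(q,round(m['conf'],2),np.round(m['location'],1),np.round(onz(w,m['location'],z),4))
go(.53,-.332,.42)
E
```

```text
time: 2.67
ee_pos: [0.6163, -0.0337, 0.4202]
ee_rot: [0.444, 3.108, -0.002]
ft_force: [0.6, 0.1, -0.4]
finger_gap: 0.0854
shaft_top 0.58 [237.3 319.3] [ 0.6113 -0.0293  0.157 ]
shaft_top 0.22 [ 12.4 636.9] [0.5404 0.1587 0.157 ]
thread0 0.9 [131.3 299.6] [ 0.5532 -0.0264  0.085 ]
thread0 0.88 [217.5 390.4] [0.634  0.0221 0.085 ]
thread0 0.67 [271.2 333.3] [ 0.6649 -0.0318  0.085 ]
thread0 0.61 [187.7 244.6] [ 0.581  -0.0779  0.085 ]
t 2.82 shift [-0.0023 -0.3142 -0.0007] roll None cur yaw_y 73.94 q6 -1.52 tilt [-4.e-04  1.e-03 -1.e+00]
```

View pics/w2.png

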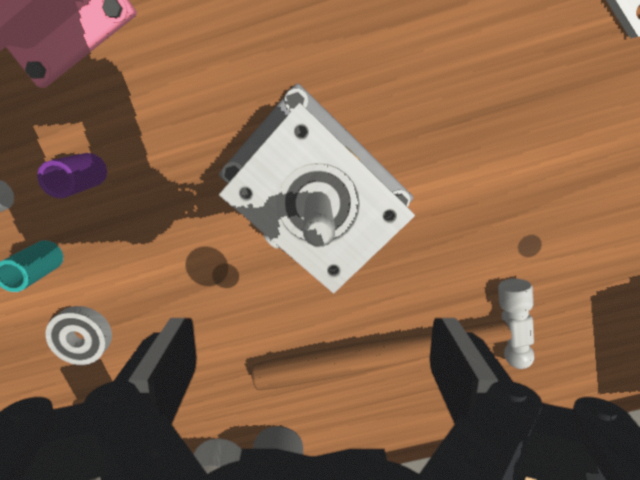

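```bash
python3 -m creep '[[0.02,-0.31,0.03,0],[0.02,-0.31,0.03,0],[0.02,-0.31,0.03,0],[0.02,-0.31,0.03,0],[0.02,-0.31,0.03,0],[0.02,-0.31,0.03,0],[0.02,-0.31,0.03,0],[0.02,-0.31,0.03,0],[0.02,-0.31,0.03,0]]' -1 40; python3 - <<'E'
from h import *
w=snapshot('wrist');save(w,'w3.png')
for q,z in(('sleeve_center',.028),):
    for m in mark_of(w,q)[:5]: print(q,round(m['conf'],2),np.round(m['location'],1),np.round(onz(w,m['location'],z),4))
    for m in search_frame(w,q)[:5]: print(q,round(m['conf'],2),np.round(m['rect'],1))
E
```

```text
time: 3.57
ee_pos: [0.5088, -0.3227, 0.3886]
ee_rot: [-0.442, -3.109, -0.002]
ft_force: [-0.6, 0.1, 0.6]
finger_gap: 0.0854
sleeve_center 0.87 [208.6 427.9] [ 0.5345 -0.2314  0.028 ]
sleeve_center 0.62 [304.2 353.4] [ 0.6025 -0.3123  0.028 ]
sleeve_center 0.61 [236.7 315. ] [ 0.5321 -0.3278  0.028 ]
sleeve_center 0.9 [295.3 215.6 329.9 264.7]
sleeve_center 0.81 [337.4 278.4 372.8 336.4]
sleeve_center 0.68 [402.7 183.9 456.5 236.7]
```

View pics/w3.png

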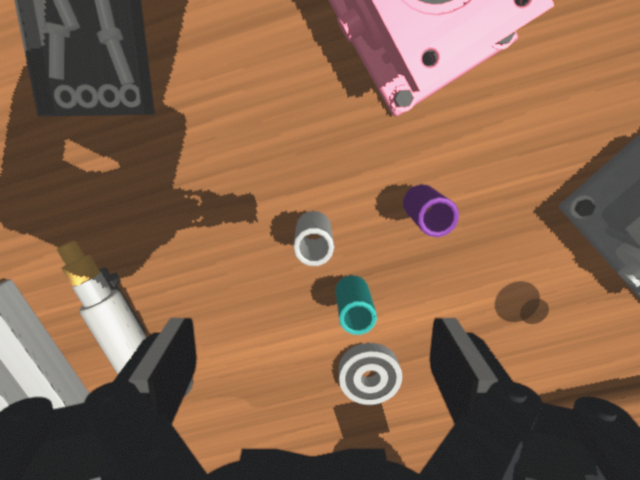

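The wrist view shows the grey sleeve upright, with its rim at about column 314, row 246. The turquoise one is at (357,305) and the purple one at (430,210). I'll fit the rim.

```bash
python3 - <<'E'
from h import *
w=snapshot('wrist')
crop(w,'w3c.png',314,240,30,35,9)
s,R=axes()
# model overlay fit: rim outer circle r16 z=.056 ; refine center by bright-ring template on gradient
g=cv2.cvtColor(w['frame'],cv2.COLOR_RGB2GRAY).astype(np.float32)
g=cv2.GaussianBlur(g,(0,0),.7)
th=np.linspace(0,2*np.pi,90,endpoint=False)
def samp(c,r,z):
    P=np.c_[c[0]+r*np.cos(th),c[1]+r*np.sin(th),np.full_like(th,z)]
    q=proj(w,P).astype(np.float32)
    return cv2.remap(g,q[:,0].reshape(-1,1),q[:,1].reshape(-1,1),cv2.INTER_LINEAR).ravel()
best=[]
c0=onz(w,[246,314.5],.056)
for dx in np.arange(-.006,.0061,.0005):
  for dy in np.arange(-.006,.0061,.0005):
    c=c0[:2]+[dx,dy]
    sc=samp(c,.01375,.056).mean()*2-samp(c,.0095,.056).mean()-samp(c,.0180,.056).mean()
    best.append((sc,*c))
best.sort(reverse=True);print(np.round(best[:4],4)); 
c=best[0][1:]
X=np.array([c[0],c[1],.056]);print('rel tool',np.round(R.T@(X-s['ee_pos']),4))
go(c[0],c[1],.30)
E
```

```text
[[219.1122   0.5313  -0.3287]
 [217.6864   0.5313  -0.3282]
 [216.3117   0.5308  -0.3287]
 [214.8508   0.5308  -0.3282]]
rel tool [-0.0228 -0.0037  0.3334]
t 3.77 shift [-0.0226 -0.0034  0.0894] roll None cur yaw_y 74.1 q6 -2.04 tilt [-3.0e-04  1.6e-03 -1.0e+00]
```

View pics/w3c.png

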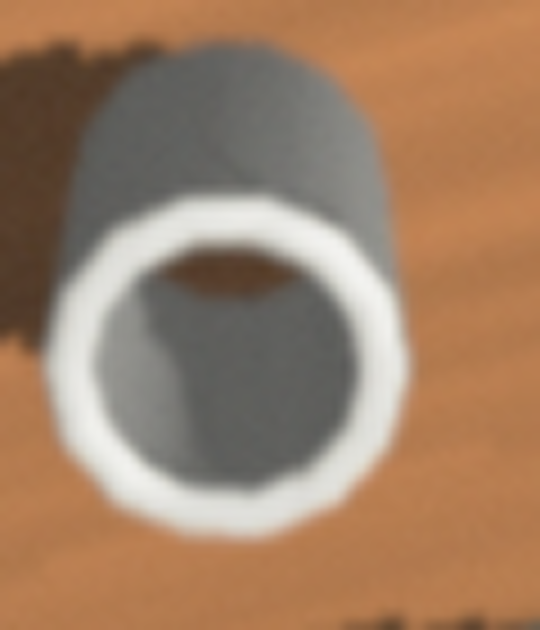

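```bash
python3 -m creep '[[-0.0228,-0.0036,0.03,0],[-0.0228,-0.0036,0.07,0],[-0.0228,-0.0036,0.11,0],[-0.0228,-0.0036,0.15,0],[-0.0228,-0.0036,0.18,0],[-0.0228,-0.0036,0.202,0],[-0.0228,-0.0036,0.202,0],[-0.0228,-0.0036,0.202,0]]' -1 40; python3 - <<'E'
from h import *
w=snapshot('wrist');save(w,'w4.png')
st(); go(.5313,-.3287,.187)
E
```

```text
time: 4.43
ee_pos: [0.5319, -0.327, 0.1867]
ee_rot: [-0.431, -3.109, -0.005]
ft_force: [0.1, 0.3, 0.7]
finger_gap: 0.0854
{'time': 4.4833, 'q': [-0.7332, 0.461, 1.7197, 0.0014, 0.9608, -2.0292], 'qd': [-0.0103, -0.0283, -0.0279, -0.0009, -0.0051, -0.0019], 'joint_efforts': [0.1194, -42.5646, -24.2773, 0.0039, 0.0622, 0.002], 'ee_pos': [0.5324, -0.3279, 0.1887], 'ee_rot': [0.4315, 3.111, 0.0013], 'ft_force': [0.5897, -0.2916, 1.1909], 'wrist_torque': [-0.0125, 0.0047, -0.028], 'finger_gap': 0.0854}
t 4.48 shift [ 0.0009 -0.001   0.0017] roll None cur yaw_y 74.21 q6 -2.03 tilt [ 9.e-04  7.e-04 -1.e+00]
```

View pics/w4.png

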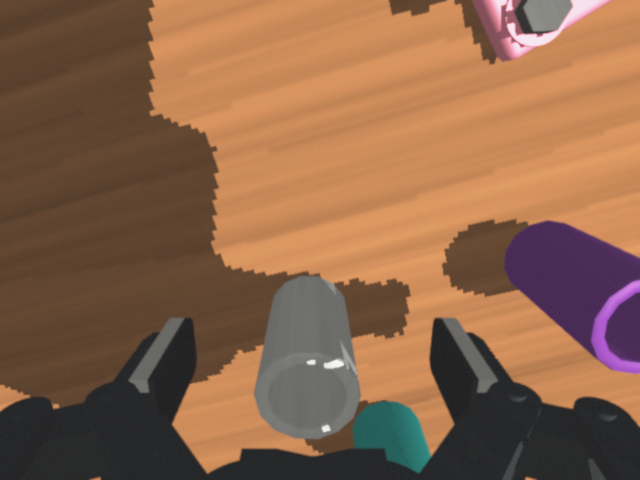

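The sleeve stands between the jaws, rim at about (307,395). Closing.

```bash
python3 -m creep '[[0,0,0,0],[0,0,0,0],[0,0,0,0],[0,0,0,0],[0,0,0,0],[0,0,0,0],[0,0,0,0],[0,0,0,0]]' 1 40; python3 - <<'E'
from h import *
w=snapshot('wrist');save(w,'w5.png')
st()
E
```

```text
time: 5.15
ee_pos: [0.5328, -0.3283, 0.1899]
ee_rot: [0.432, 3.11, 0.0]
ft_force: [-0.5, 1.1, 5.9]
finger_gap: 0.0308
{'time': 5.2, 'q': [-0.7333, 0.4596, 1.7186, 0.0016, 0.9619, -2.0291], 'qd': [0.0007, 0.0015, -0.0012, -0.0006, 0.0007, -0.0005], 'joint_efforts': [-0.3914, -41.5918, -24.5257, -0.0933, -0.4515, -0.0084], 'ee_pos': [0.5328, -0.3283, 0.1899], 'ee_rot': [0.4317, 3.1099, 0.0004], 'ft_force': [-1.51, 1.1007, 6.3724], 'wrist_torque': [0.2589, 0.1863, 0.0388], 'finger_gap': 0.0309}
```

View pics/w5.png

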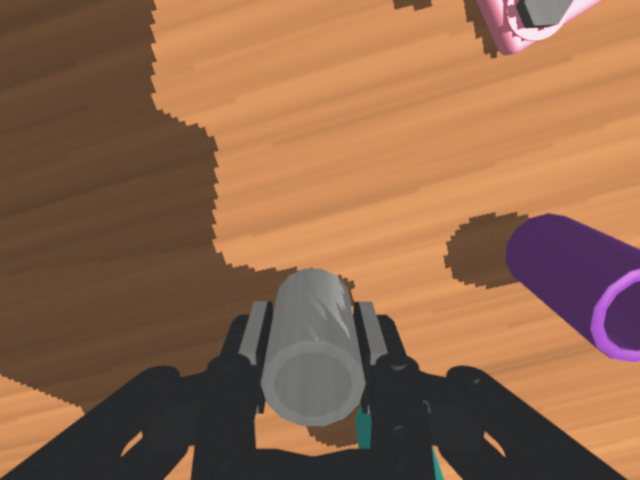

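```bash
python3 -m creep '[[0,0,-0.03,0],[0,0,-0.07,0],[0,0,-0.11,0],[0,0,-0.15,0],[0,0,-0.19,0],[0,0,-0.21,0],[0,0,-0.21,0]]'; python3 - <<'E'
from h import *
st();go(.561,-.015,.40)
E
```

```text
time: 5.78
ee_pos: [0.5331, -0.329, 0.4066]
ee_rot: [0.43, 3.101, -0.01]
ft_force: [0.1, 0.2, -1.7]
finger_gap: 0.0307
{'time': 5.7833, 'q': [-0.7338, 0.1872, 1.6218, 0.0013, 1.3199, -2.029], 'qd': [-0.002, 0.0585, 0.0792, 0.0008, -0.0473, 0.0005], 'joint_efforts': [0.1344, -39.5639, -30.9436, -0.0032, 0.4013, 0.0], 'ee_pos': [0.5331, -0.329, 0.4066], 'ee_rot': [0.4305, 3.1006, -0.0095], 'ft_force': [0.1237, 0.2364, -1.6921], 'wrist_torque': [-0.1132, -0.0286, 0.0861], 'finger_gap': 0.0307}
t 5.78 shift [0.0588 0.3097 0.0045] roll None cur yaw_y 74.19 q6 -2.03 tilt [ 0.0103 -0.0076 -0.9999]
```

```bash
python3 -m creep '[[0.059,0.31,0,0],[0.059,0.31,0,0],[0.059,0.31,0,0],[0.059,0.31,0,0],[0.059,0.31,0,0],[0.059,0.31,0,0],[0.059,0.31,0,0],[0.059,0.31,0,0],[0.059,0.31,0,0],[0.059,0.31,0,0]]'; python3 - <<'E'
from h import *
w=snapshot('wrist');save(w,'w6.png')
st()
for q,z in(('shaft_top',.157),('thread0',.085)):
    for m in mark_of(w,q)[:5]: print(q,round(m['conf'],2),np.round(m['location'],1),np.round(onz(w,m['location'],z),4))
E
```

```text
time: 6.62
ee_pos: [0.5603, -0.0134, 0.4021]
ee_rot: [0.427, 3.105, -0.01]
ft_force: [-0.4, -0.5, -2.1]
finger_gap: 0.031
{'time': 6.6667, 'q': [-0.2272, 0.0376, 1.7924, -0.0057, 1.3032, -1.5215], 'qd': [-0.0308, -0.0025, -0.0096, -0.0, 0.0028, 0.0008], 'joint_efforts': [1.1814, -35.3473, -33.4405, 0.04, -0.0148, 0.0071], 'ee_pos': [0.5604, -0.0145, 0.4024], 'ee_rot': [0.4297, 3.1041, -0.0097], 'ft_force': [0.659, -0.7974, -2.4204], 'wrist_torque': [-0.0053, 0.0044, -0.005], 'finger_gap': 0.0309}
thread0 0.71 [58.8 23.8] [ 0.4058 -0.1667  0.085 ]
thread0 0.69 [295.8 383.6] [0.6331 0.0206 0.085 ]
thread0 0.66 [272.2 238.6] [ 0.5846 -0.0808  0.085 ]
thread0 0.62 [214.5 296.2] [ 0.5529 -0.0261  0.085 ]
```

View pics/w6.png

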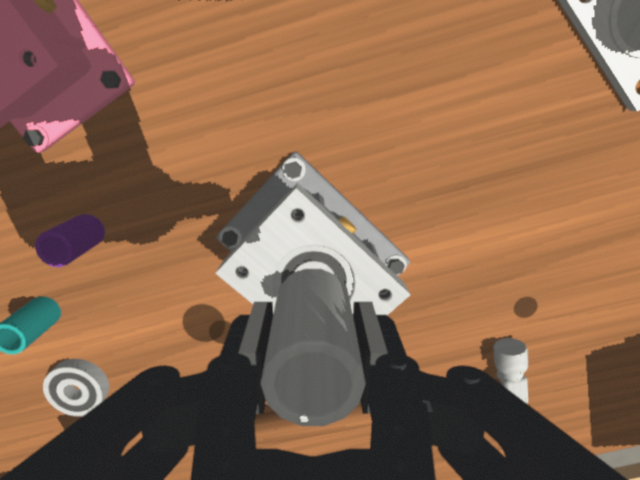

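```bash
python3 -c "
from h import *
go(.638,-.037,.40)"
```

```text
t 6.77 shift [-0.0802  0.0006  0.004 ] roll None cur yaw_y 74.12 q6 -1.52 tilt [ 0.0082 -0.0074 -0.9999]
```

```bash
python3 -m creep '[[-0.04,0,0,0],[-0.08,0,0,0],[-0.08,0,0,0],[-0.08,0,0,0],[-0.08,0,0,0],[-0.08,0,0,0]]'; python3 - <<'E'
from h import *
import pickle
w=snapshot('wrist');save(w,'w7.png');pickle.dump(w,open('w7.pkl','wb'))
st()
for q,z in(('shaft_top',.157),('thread0',.085)):
    for m in mark_of(w,q)[:5]: print(q,round(m['conf'],2),np.round(m['location'],1),np.round(onz(w,m['location'],z),4))
go(.638,-.037,.40)
crop(w,'w7c.png',320,200,110,110,3.5)
E
```

```text
time: 7.27
ee_pos: [0.637, -0.038, 0.4041]
ee_rot: [0.434, 3.102, -0.01]
ft_force: [0.5, -0.1, -1.7]
finger_gap: 0.0307
{'time': 7.3167, 'q': [-0.236, 0.2161, 1.5925, -0.0054, 1.323, -1.5276], 'qd': [0.0073, -0.0091, -0.0005, 0.0002, -0.0018, 0.0], 'joint_efforts': [-0.2616, -42.3394, -33.6873, -0.0229, -0.0394, -0.0004], 'ee_pos': [0.6369, -0.0377, 0.4044], 'ee_rot': [0.4337, 3.1019, -0.0097], 'ft_force': [-0.1498, 0.7919, -3.0458], 'wrist_torque': [-0.0064, 0.0215, 0.0073], 'finger_gap': 0.0306}
shaft_top 0.87 [204.7 320.4] [ 0.6106 -0.0284  0.157 ]
thread0 0.89 [163.1 235.9] [ 0.5835 -0.0809  0.085 ]
thread0 0.69 [251.9 335.2] [ 0.6661 -0.0312  0.085 ]
thread0 0.68 [190.5 395.1] [0.6326 0.0216 0.085 ]
thread0 0.56 [ 95.2 299. ] [ 0.5526 -0.026   0.085 ]
t 7.42 shift [-0.0009  0.0007  0.0047] roll None cur yaw_y 74.11 q6 -1.53 tilt [ 0.0091 -0.0075 -0.9999]
```

View pics/w7.png

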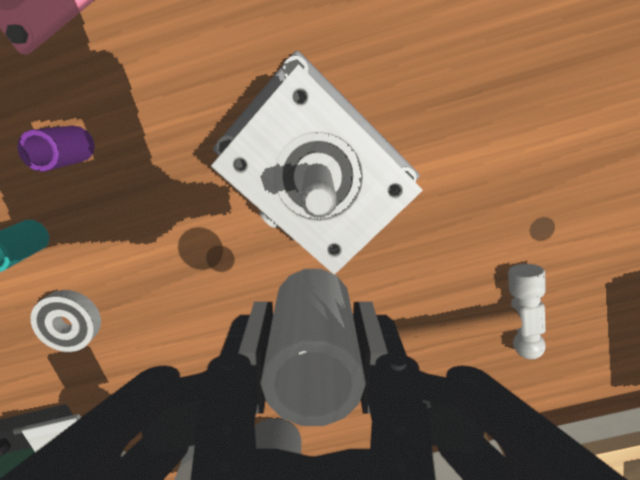

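View pics/w7c.png

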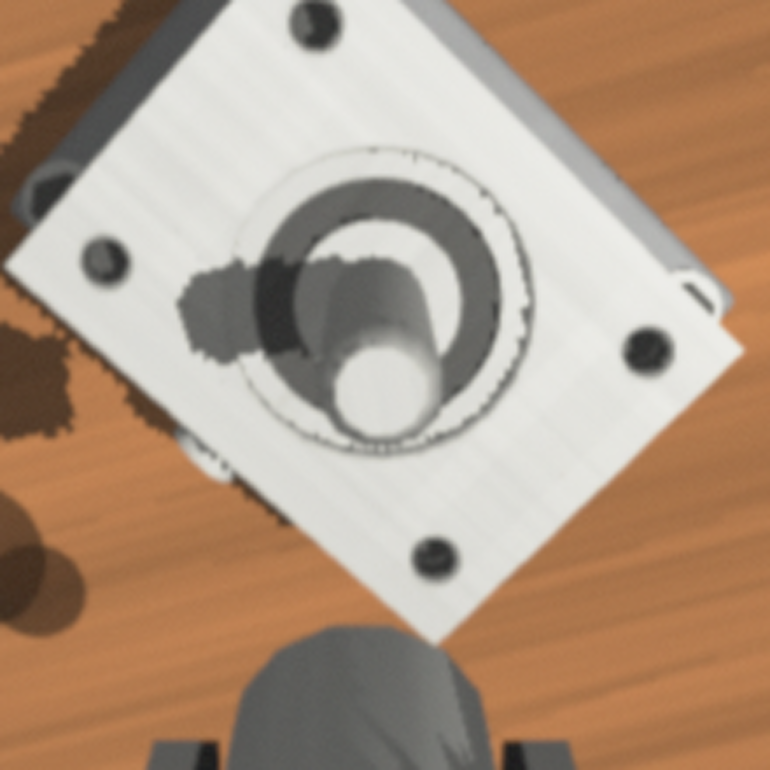

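```bash
cat >> h.py <<'E'
def darkc(g,rc,half=8):
    r,c=int(round(rc[0])),int(round(rc[1])); p=g[r-half:r+half+1,c-half:c+half+1].astype(float)
    w=np.clip(np.median(p)-25-p,0,None); lab=(w>20).astype(np.uint8); n,L,S,C=cv2.connectedComponentsWithStats(lab)
    k=min(range(1,n),key=lambda i:np.hypot(*(C[i]-half)))
    w=w*(L==k); yy,xx=np.mgrid[-half:half+1,-half:half+1]
    return np.array([r+(w*yy).sum()/w.sum(),c+(w*xx).sum()/w.sum()]), S[k,4]
def rect_fit(P,z=None):
    """least squares centre/yaw/scale of the 4-hole pattern (any subset order by nearest)"""
    P=np.array(P)[:,:2]; M=np.array([[46,31],[-46,31],[-46,-31],[46,-31]])*1e-3
    from itertools import permutations
    best=None
    for pm in permutations(range(4),len(P)):
        A=M[list(pm)]; a=A-A.mean(0); b=P-P.mean(0)
        ang=np.arctan2((a[:,0]*b[:,1]-a[:,1]*b[:,0]).sum(),(a*b).sum())
        Rm=np.array([[np.cos(ang),-np.sin(ang)],[np.sin(ang),np.cos(ang)]])
        t=P.mean(0)-Rm@A.mean(0); e=P-(A@Rm.T+t); s=np.sqrt((b**2).sum()/(a**2).sum())
        if abs(ang)<np.pi/2 and (best is None or (e**2).sum()<best[0]): best=((e**2).sum(),t,np.degrees(ang),s,e)
    print('centre',np.round(best[1],4),'yaw',round(best[2],2),'scale',round(best[3],3),'resid mm',np.round(best[4]*1e3,1).tolist()); return best
E
python3 - <<'E'
from h import *
import pickle
w=pickle.load(open('w7.pkl','rb'));g=cv2.cvtColor(w['frame'],cv2.COLOR_RGB2GRAY)
P=[]
for rc in([163.1,235.9],[249.5,334.5],[190.5,395.1],[95.2,299]):
    c,n=darkc(g,rc);P.append(onz(w,c,.085));print(np.round(c,1),n,np.round(P[-1],4))
b=rect_fit(P)
print('shaft disc',onz(w,[201.4,319.1],.157))
for r,k in((.045,2),):
  pass
o=w['frame'].copy()
def circ(x,y,z,r,col):
    th=np.linspace(0,2*np.pi,60);q=proj(w,np.c_[x+r*np.cos(th),y+r*np.sin(th),0*th+z])
    global big
    cv2.polylines(big,[np.round((q-[210,90]+.5)*4).astype(int)],True,col,1)
big=cv2.resize(o[90:280,210:430],None,fx=4,fy=4,interpolation=cv2.INTER_CUBIC)[:,:,::-1].copy()
x,y=b[1]
circ(x,y,.085,.031,(0,0,255));circ(x,y,.157,.009,(0,0,255));circ(x,y,.081,.017,(255,0,0))
big=big[:600,:800]
cv2.imwrite('pics/w7o.png',big)
s,R=axes(); print(np.round(R.T@(np.array([x,y,.157])-s['ee_pos']),4))
E
```

```text
[164.5 240.2] 111 [ 0.5852 -0.0784  0.085 ]
[249.2 333.9] 107 [ 0.6638 -0.0316  0.085 ]
[189.8 394.5] 104 [0.632  0.0213 0.085 ]
[ 96.2 301.4] 65 [ 0.5537 -0.0246  0.085 ]
centre [ 0.6087 -0.0283] yaw 30.62 scale 0.993 resid mm [[0.4, 0.1], [-0.3, -0.0], [-0.5, -0.5], [0.4, 0.5]]
shaft disc [ 0.60868816 -0.02853927  0.157     ]
[0.0323 0.0022 0.2474]
```

View pics/w7o.png

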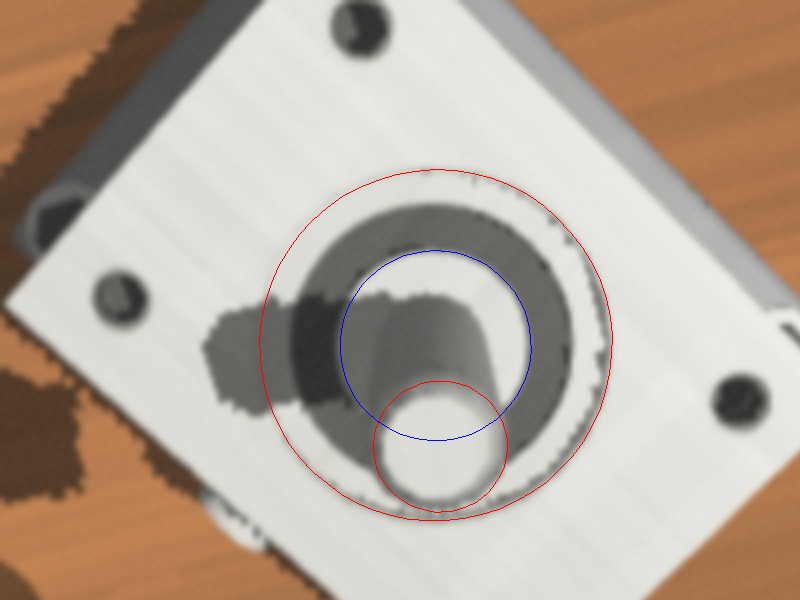

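```bash
cat > ov.py <<'E'
from h import *
import pickle,sys
w=pickle.load(open(sys.argv[1],'rb')); off=float(sys.argv[3]),float(sys.argv[4])
Rc=np.array(w['R']);c=-Rc.T@np.array(w['t'])
# tool pose from the camera: cam in tool (0.0819,-0.0011,0.0309)
Rtc=np.array([[0.002,-0.949,-0.315],[1,.002,.001],[0,-.315,.949]]); U,_,V=np.linalg.svd(Rtc);Rtc=U@V
Rt=Rc.T@Rtc.T; p=c-Rt@np.array([.0819,-.0011,.0309]); print(p)
big=cv2.resize(w['frame'][255:435,220:410],None,fx=3.3,fy=3.3,interpolation=cv2.INTER_CUBIC)[:,:,::-1].copy()
th=np.linspace(0,2*np.pi,80)
for z,r,col in((.134,.016,(0,0,255)),(.134,.0115,(0,255,0)),(.190,.016,(255,255,0))):
    X=np.c_[off[0]+r*np.cos(th),off[1]+r*np.sin(th),0*th+z]@Rt.T+p
    q=proj(w,X); cv2.polylines(big,[np.round((q-[220,255]+.5)*3.3).astype(int)],True,col,1)
cv2.imwrite(sys.argv[2],big)
E
python3 ov.py w7.pkl pics/w7s.png 0.0013 0
```

```text
[ 0.63695049 -0.03799795  0.40406595]
```

View pics/w7s.png

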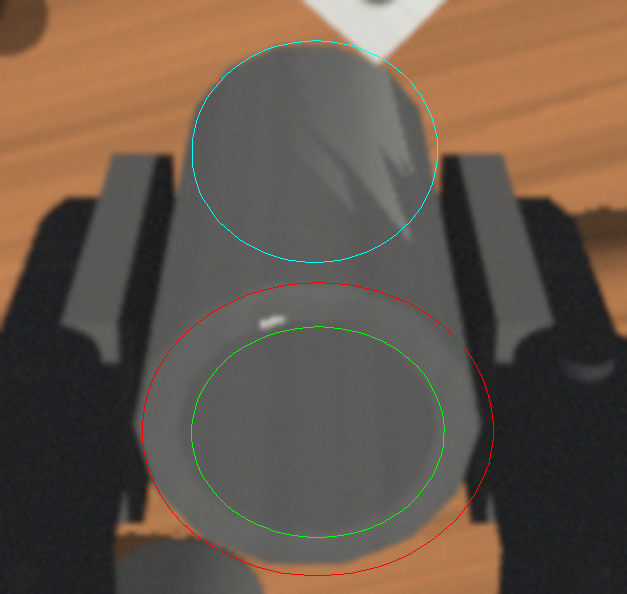

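```bash
python3 -m creep '[[0,0,0.025,0]]'; python3 -c "
from h import *
go(.638,-.037,.40)
st()"
```

```text
time: 7.5
ee_pos: [0.6381, -0.0377, 0.3861]
ee_rot: [0.431, 3.09, -0.012]
ft_force: [1.1, -0.4, -2.0]
finger_gap: 0.0307
t 7.5 shift [-0.0001  0.0006 -0.0139] roll None cur yaw_y 74.12 q6 -1.53 tilt [ 0.0207 -0.0104 -0.9997]
{'time': 7.5, 'q': [-0.2355, 0.2325, 1.6075, -0.0055, 1.279, -1.5275], 'qd': [-0.0059, 0.2758, 0.3036, -0.0017, -0.5646, -0.0002], 'joint_efforts': [0.2181, -41.1826, -29.7565, -0.023, 0.9371, -0.0001], 'ee_pos': [0.6381, -0.0377, 0.3861], 'ee_rot': [0.431, 3.0897, -0.0116], 'ft_force': [1.0596, -0.4461, -1.9995], 'wrist_torque': [-0.046, -0.0385, 0.0492], 'finger_gap': 0.0307}
```

```bash
python3 -m creep '[[0,0,-0.01,0],[0,0,-0.035,0]]'; python3 -c "
from h import *
go(.638,-.037,.40)"
```

```text
time: 7.67
ee_pos: [0.636, -0.0369, 0.4176]
ee_rot: [0.432, 3.099, -0.01]
ft_force: [0.2, -0.2, -1.5]
finger_gap: 0.031
t 7.67 shift [-0.0017  0.0006  0.0176] roll None cur yaw_y 74.13 q6 -1.53 tilt [ 0.0119 -0.0082 -0.9999]
```

```bash
python3 -m creep '[[0,0,-0.03,0]]'; python3 -c "
from h import *
go(.638,-.037,.40)"
```

```text
time: 7.75
ee_pos: [0.6349, -0.0365, 0.4484]
ee_rot: [0.432, 3.101, -0.01]
ft_force: [0.2, -0.5, -2.0]
finger_gap: 0.0309
t 7.75 shift [-0.0025  0.0006  0.0485] roll None cur yaw_y 74.13 q6 -1.53 tilt [ 0.0095 -0.0077 -0.9999]
```

```bash
python3 -m creep '[[0,0,0,0],[0,0,0,0],[0,0,0,0],[0,0,0,0]]'; cat >> h.py <<'E'
def pt(B,X):
    s,R=axes(); print('t',round(s['time'],2),'shift',np.round(R.T@(np.array(X)-s['ee_pos'])-np.array(B),4),'tilt',np.round(R[:2,2],4),'F',np.round(s['ft_force'],1))
E
python3 -c "
from h import *
B=[.001,-.0005,.19]
pt(B,[.6087,-.0284,.165]);pt(B,[.6087,-.0284,.081])"
```

```text
time: 8.08
ee_pos: [0.6345, -0.0363, 0.447]
ee_rot: [0.432, 3.104, -0.009]
ft_force: [0.2, 0.2, -2.8]
finger_gap: 0.031
t 8.08 shift [0.0284 0.0024 0.0918] tilt [ 0.007  -0.0071] F [ 0.2  0.2 -2.8]
t 8.08 shift [0.0291 0.0028 0.1757] tilt [ 0.007  -0.0071] F [ 0.2  0.2 -2.8]
```

```bash
python3 -m creep '[[0.014,0.0012,0.02,0],[0.0284,0.0024,0.05,0],[0.0284,0.0024,0.08,0],[0.0284,0.0024,0.09,0],[0.0284,0.0024,0.09,0],[0.0284,0.0024,0.09,0],[0.0284,0.0024,0.09,0]]'; python3 - <<'E'
from h import *
import pickle
w=snapshot('wrist');save(w,'w8.png');pickle.dump(w,open('w8.pkl','wb'))
a=snapshot('scene');pickle.dump(a,open('s8.pkl','wb'));crop(a,'s8.png',330,260,70,70,5)
B=[.001,-.0005,.19]
pt(B,[.6087,-.0284,.157]);pt(B,[.6087,-.0284,.081])
E
```

```text
time: 8.67
ee_pos: [0.6094, -0.0272, 0.3588]
ee_rot: [0.432, 3.1, -0.01]
ft_force: [0.5, -0.1, -2.2]
finger_gap: 0.031
t 8.77 shift [0.0018 0.0001 0.0121] tilt [ 0.0108 -0.008 ] F [ 0.3 -0.3 -2.2]
t 8.77 shift [0.0028 0.0004 0.0881] tilt [ 0.0108 -0.008 ] F [ 0.3 -0.3 -2.2]
```

View pics/w8.png

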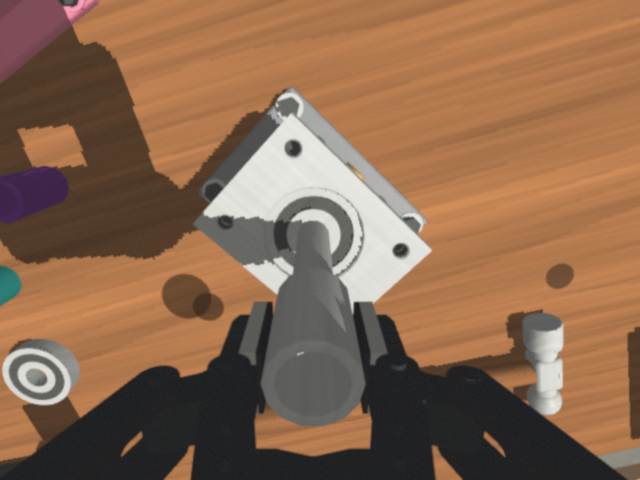

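View pics/s8.png

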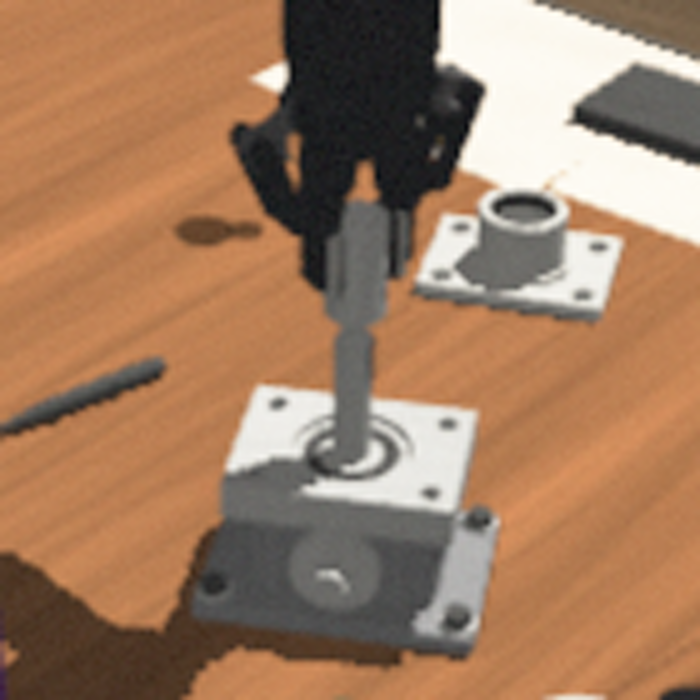

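```bash
python3 ov.py w8.pkl pics/w8s.png 0.001 -0.0005; python3 - <<'E'
from h import *
import pickle
w=pickle.load(open('w8.pkl','rb'));g=cv2.cvtColor(w['frame'],cv2.COLOR_RGB2GRAY)
P=[]
for rc in([222.5,226],[250,401],[148,293]):
    c,n=darkc(g,rc);P.append(onz(w,c,.085));print(np.round(c,1),n,np.round(P[-1],4))
b=rect_fit(P)
# shaft axis overlay
a=pickle.load(open('s8.pkl','rb'))
print(proj(a,[[.6087,-.0284,.157],[.6107,-.0284,.157],[.6087,-.0264,.157],[.6087,-.0284,.085]]))
E
```

```text
[ 0.60935665 -0.02715258  0.35876811]Traceback (most recent call last):
  File "<stdin>", line 6, in <module>
  File "h.py", line 38, in darkc
    k=min(range(1,n),key=lambda i:np.hypot(*(C[i]-half)))
ValueError: min() iterable argument is empty
```

View pics/w8s.png

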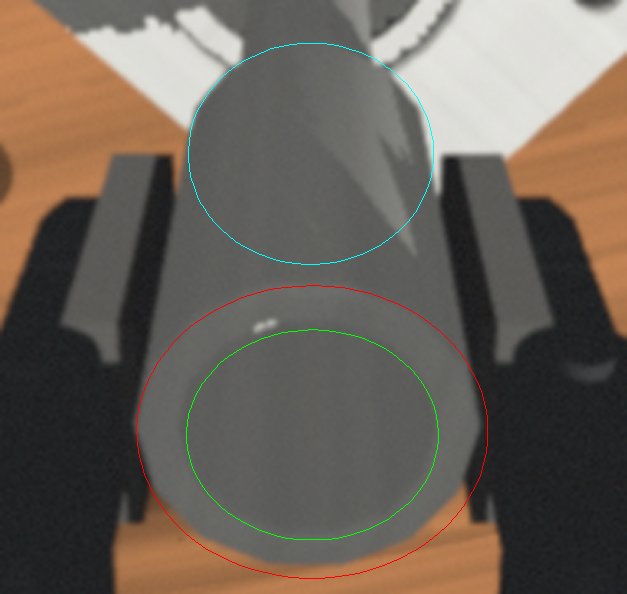

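```bash
python3 - <<'E'
from h import *
import pickle
w=pickle.load(open('w8.pkl','rb'));g=cv2.cvtColor(w['frame'],cv2.COLOR_RGB2GRAY)
for rc in([250,401],[148,293]):
    c,n=darkc(g,rc);print(np.round(c,1),n,np.round(onz(w,c,.085),4))
B=[.001,-.0005,.19]
pt(B,[.6087,-.0284,.157])
a=pickle.load(open('s8.pkl','rb'))
print(proj(a,[[.6087,-.0284,.157],[.6107,-.0284,.157],[.6087,-.0264,.157],[.6087,-.0284,.085]]))
E
```

```text
[251.4 401.5] 38 [0.633 0.022 0.085]
[149.4 295.2] 26 [ 0.5544 -0.0244  0.085 ]
t 8.77 shift [0.0018 0.0001 0.0121] tilt [ 0.0108 -0.008 ] F [ 0.3 -0.3 -2.2]
[[329.73599669 255.99368489]
 [330.33465202 256.28596404]
 [330.25338413 255.67546997]
 [329.24640495 279.10210614]]
```

```bash
python3 -m creep '[[0.0012,0.0003,0,0],[0.0012,0.0003,0.006,0],[0.0013,0.0003,0.012,0],[0.0013,0.0003,0.018,0],[0.0014,0.0003,0.024,0],[0.0015,0.0003,0.03,0],[0.0015,0.0003,0.03,0],[0.0015,0.0003,0.03,0]]'; python3 - <<'E'
from h import *
B=[.001,-.0005,.19]
st()
pt(B,[.6087,-.0284,.081])
a=snapshot('scene');crop(a,'s9.png',330,260,70,70,5)
w=snapshot('wrist');save(w,'w9.png')
E
```

```text
time: 9.43
ee_pos: [0.6081, -0.0266, 0.3282]
ee_rot: [0.432, 3.101, -0.01]
ft_force: [-0.2, -0.6, -2.1]
finger_gap: 0.0309
{'time': 9.4333, 'q': [-0.2291, 0.2266, 1.7264, -0.0058, 1.1778, -1.5209], 'qd': [-0.0005, -0.0118, -0.0158, 0.0001, 0.0021, -0.0005], 'joint_efforts': [-0.0074, -40.8556, -31.175, -0.016, -0.0286, 0.0], 'ee_pos': [0.6081, -0.0266, 0.3282], 'ee_rot': [0.4321, 3.1013, -0.0099], 'ft_force': [-0.2439, -0.5819, -2.0598], 'wrist_torque': [-0.0324, 0.0084, 0.0184], 'finger_gap': 0.0309}
t 9.43 shift [0.0007 0.0002 0.0572] tilt [ 0.0093 -0.0076] F [-0.2 -0.6 -2.1]
```

View pics/s9.png

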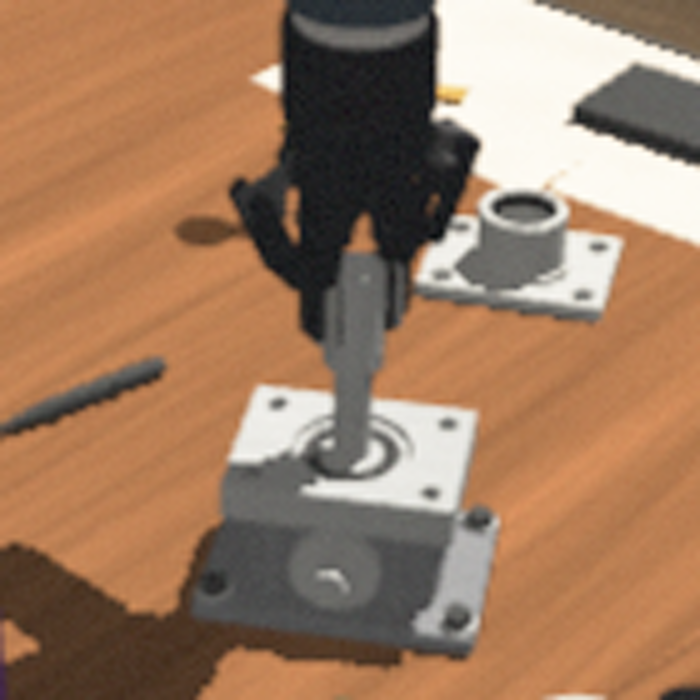

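View pics/w9.png

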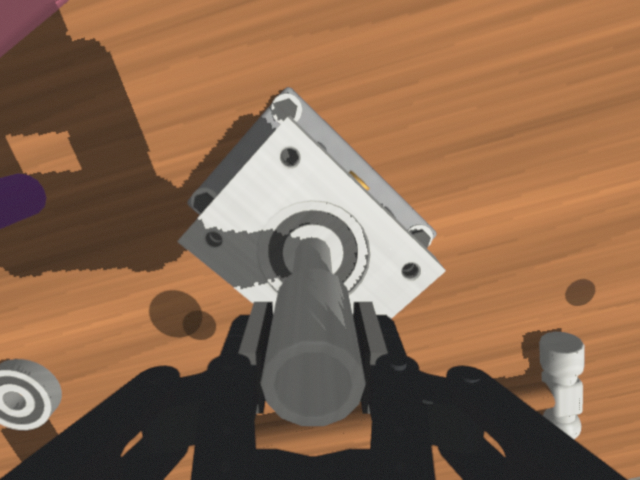

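```bash
python3 -m creep '[[0.0003,0.0001,0.01,0],[0.0004,0.0001,0.02,0],[0.0005,0.0002,0.03,0],[0.0006,0.0002,0.04,0],[0.0006,0.0002,0.047,0],[0.0007,0.0002,0.052,0],[0.0007,0.0002,0.054,0],[0.0007,0.0002,0.054,0],[0.0007,0.0002,0.054,0]]'; python3 - <<'E'
from h import *
B=[.001,-.0005,.19]
st()
pt(B,[.6087,-.0284,.081])
E
```

```text
time: 10.28
ee_pos: [0.6086, -0.0268, 0.2756]
ee_rot: [0.432, 3.099, -0.01]
ft_force: [-0.3, 0.4, -2.4]
finger_gap: 0.0311
{'time': 10.2833, 'q': [-0.2292, 0.2949, 1.7505, -0.006, 1.0828, -1.5203], 'qd': [-0.0004, -0.0062, -0.0074, -0.0009, 0.0008, 0.0014], 'joint_efforts': [-0.003, -41.9266, -29.4593, -0.0148, -0.0276, -0.0], 'ee_pos': [0.6086, -0.0268, 0.2756], 'ee_rot': [0.4318, 3.0988, -0.0101], 'ft_force': [-0.3344, 0.3948, -2.4413], 'wrist_torque': [0.003, 0.0169, -0.0142], 'finger_gap': 0.0311}
t 10.28 shift [ 0.0011 -0.0001  0.0045] tilt [ 0.0118 -0.0082] F [-0.3  0.4 -2.4]
```

```bash
python3 -m creep '[[0.0002,0,0.0015,0],[0.0003,0,0.003,0],[0.0003,0,0.0045,0],[0.0003,0,0.0055,0],[0.0003,0,0.0055,0],[0.0003,0,0.0055,0]]'; python3 - <<'E'
from h import *
B=[.001,-.0005,.19]
st()
pt(B,[.6087,-.0284,.081])
a=snapshot('scene');crop(a,'s10.png',330,260,70,70,5)
w=snapshot('wrist');save(w,'w10.png')
E
```

```text
time: 10.78
ee_pos: [0.6086, -0.0268, 0.271]
ee_rot: [0.431, 3.098, -0.01]
ft_force: [-2.2, -0.1, 4.7]
finger_gap: 0.0311
{'time': 10.7833, 'q': [-0.2291, 0.3013, 1.7522, -0.0061, 1.074, -1.5203], 'qd': [0.0024, -0.0007, 0.0016, 0.0001, -0.0029, -0.0001], 'joint_efforts': [-0.1476, -39.1208, -27.9085, -0.0081, -0.6306, 0.0128], 'ee_pos': [0.6086, -0.0268, 0.271], 'ee_rot': [0.4315, 3.0981, -0.0103], 'ft_force': [-2.2026, -0.1155, 4.6568], 'wrist_torque': [0.1516, 0.4466, -0.023], 'finger_gap': 0.0311}
t 10.78 shift [ 0.0012 -0.0002 -0.    ] tilt [ 0.0126 -0.0084] F [-2.2 -0.1  4.7]
```

View pics/s10.png

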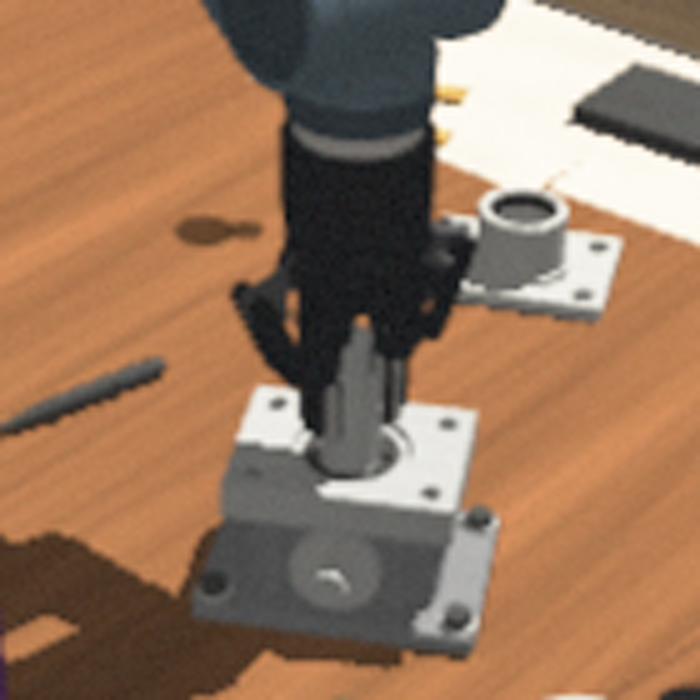

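View pics/w10.png

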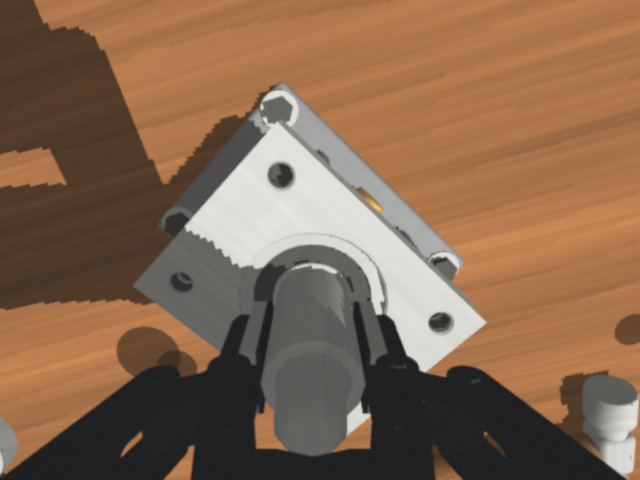

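Seated at the expected height: TCP z 0.271 puts the lower end at 81 mm, and the force rose by 7 N. Releasing.

```bash
python3 -m creep '[[0,0,0,0],[0,0,0,0],[0,0,0,0],[0,0,0,0],[0,0,0,0],[0,0,0,0]]' -1; python3 -m creep '[[0,0,-0.02,0],[0,0,-0.05,0],[0,0,-0.09,0],[0,0,-0.13,0],[0,0,-0.15,0],[0,0,-0.15,0],[0,0,-0.15,0],[0,0,-0.15,0],[0,0,-0.15,0]]'; python3 - <<'E'
from h import *
import pickle
a=snapshot('scene');crop(a,'s11.png',330,260,70,70,5)
w=snapshot('wrist');save(w,'w11.png');pickle.dump(w,open('w11.pkl','wb'))
st();go(.489,.2807,.42)
E
```

```text
time: 11.38
ee_pos: [0.6086, -0.0268, 0.2708]
ee_rot: [0.432, 3.098, -0.01]
ft_force: [-0.3, -0.1, 0.2]
finger_gap: 0.0854
time: 12.13
ee_pos: [0.6063, -0.0255, 0.4183]
ee_rot: [0.432, 3.102, -0.01]
ft_force: [0.2, -0.3, -0.2]
finger_gap: 0.0853
{'time': 12.2333, 'q': [-0.2279, 0.1327, 1.6608, -0.0055, 1.3375, -1.5206], 'qd': [-0.0007, -0.0044, -0.0089, 0.0, 0.0025, 0.0007], 'joint_efforts': [0.0162, -38.653, -32.9138, -0.0131, -0.0278, -0.0], 'ee_pos': [0.6064, -0.0255, 0.4186], 'ee_rot': [0.4322, 3.1016, -0.0098], 'ft_force': [0.4384, -0.5668, -0.3619], 'wrist_torque': [-0.0093, 0.0431, 0.0438], 'finger_gap': 0.0852}
t 12.23 shift [ 0.1966  0.2624 -0.0048] roll None cur yaw_y 74.13 q6 -1.52 tilt [ 0.0091 -0.0076 -0.9999]
```

View pics/s11.png

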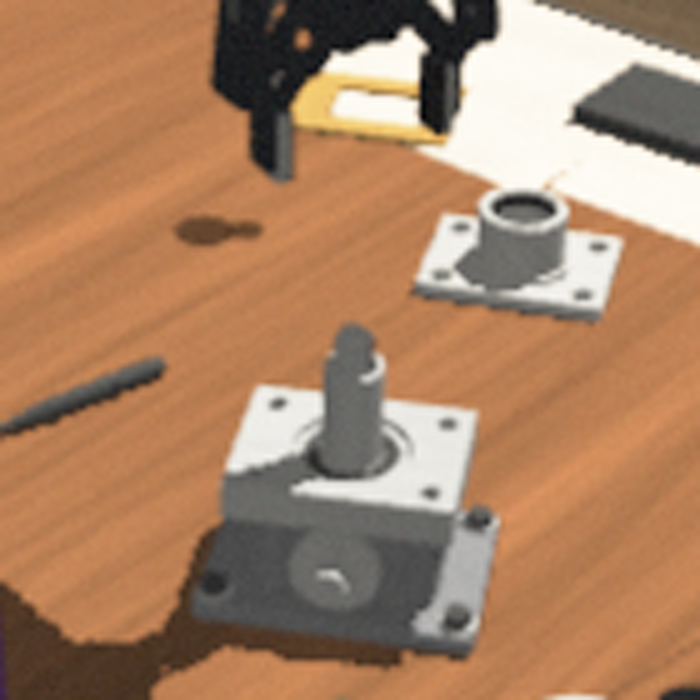

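View pics/w11.png

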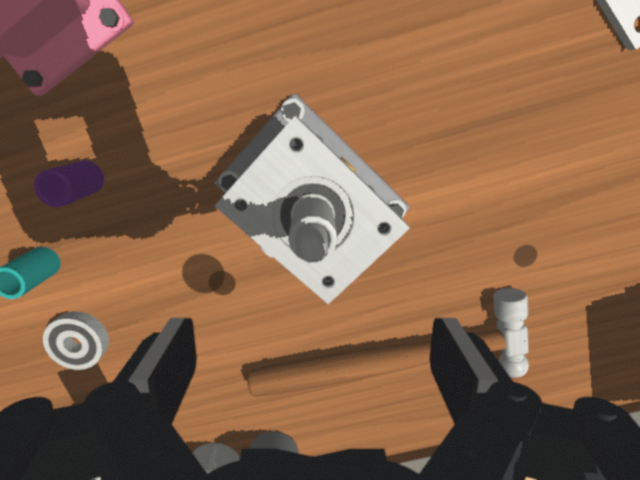

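```bash
python3 -m creep '[[0.197,0.262,0,0],[0.197,0.262,0,0],[0.197,0.262,0,0],[0.197,0.262,0,0],[0.197,0.262,0,0],[0.197,0.262,0,0],[0.197,0.262,0,0],[0.197,0.262,0,0],[0.197,0.262,0,0],[0.197,0.262,0,0]]' -1; python3 -m creep '[[0,0,0.04,0],[0,0,0.04,0],[0,0,0.04,0],[0,0,0.04,0]]'; python3 - <<'E'
from h import *
import pickle
w=snapshot('wrist');save(w,'w12.png');pickle.dump(w,open('w12.pkl','wb'))
st()
g=cv2.cvtColor(w['frame'],cv2.COLOR_RGB2GRAY);P=[]
for m in mark_of(w,'cover_hole0')[:5]:
    print(round(m['conf'],2),np.round(m['location'],1),np.round(onz(w,m['location'],0),4))
for m in mark_of(w,'cover_grip')[:2]:
    print(round(m['conf'],2),np.round(m['location'],1),np.round(onz(w,m['location'],.033),4))
h=pickle.load(open('w11.pkl','rb'));g=cv2.cvtColor(h['frame'],cv2.COLOR_RGB2GRAY)
for rc in([204,240.5],[281,328],[228,384],[143.5,296.5]):
    c,n=darkc(g,rc);P.append(onz(h,c,.085));print(np.round(c,1),n,np.round(P[-1],4))
b=rect_fit(P)
crop(w,'w12c.png',320,210,90,80,4)
E
```

```text
time: 13.07
ee_pos: [0.4876, 0.2818, 0.4141]
ee_rot: [0.427, 3.104, -0.011]
ft_force: [0.0, -0.4, -0.3]
finger_gap: 0.0856
time: 13.4
ee_pos: [0.4886, 0.2806, 0.3748]
ee_rot: [0.429, 3.103, -0.012]
ft_force: [-0.1, 0.5, -0.2]
finger_gap: 0.0855
{'time': 13.45, 'q': [0.3219, 0.0719, 1.8073, -0.011, 1.2561, -0.9707], 'qd': [0.0032, -0.0102, -0.0129, 0.0, -0.0048, 0.0019], 'joint_efforts': [0.059, -33.6418, -30.6308, -0.0234, 0.0152, -0.0014], 'ee_pos': [0.4888, 0.2808, 0.3757], 'ee_rot': [0.4289, 3.1017, -0.0103], 'ft_force': [0.6359, -0.0614, 0.651], 'wrist_torque': [0.0518, -0.0176, -0.0671], 'finger_gap': 0.0855}
0.92 [134.7 307.3] [0.434  0.2881 0.    ]
0.87 [217.1 375.9] [0.5168 0.3264 0.    ]
0.7 [185.2 251. ] [0.4611 0.2309 0.    ]
0.77 [209.  320.8] [0.4886 0.2841 0.033 ]
[204.2 242.5] 16 [ 0.585  -0.0771  0.085 ]
[281.  327.8] 106 [ 0.6637 -0.0316  0.085 ]
[227.7 383.7] 109 [0.632  0.0215 0.085 ]
[144.3 296.8] 104 [ 0.5536 -0.025   0.085 ]
centre [ 0.6086 -0.0281] yaw 30.57 scale 0.989 resid mm [[0.3, 1.0], [-0.2, -0.2], [-0.4, -0.6], [0.4, -0.3]]
```

View pics/w12.png

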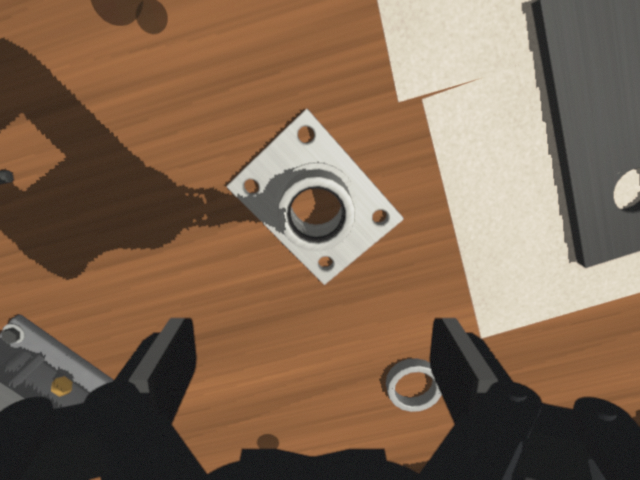

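View pics/w12c.png

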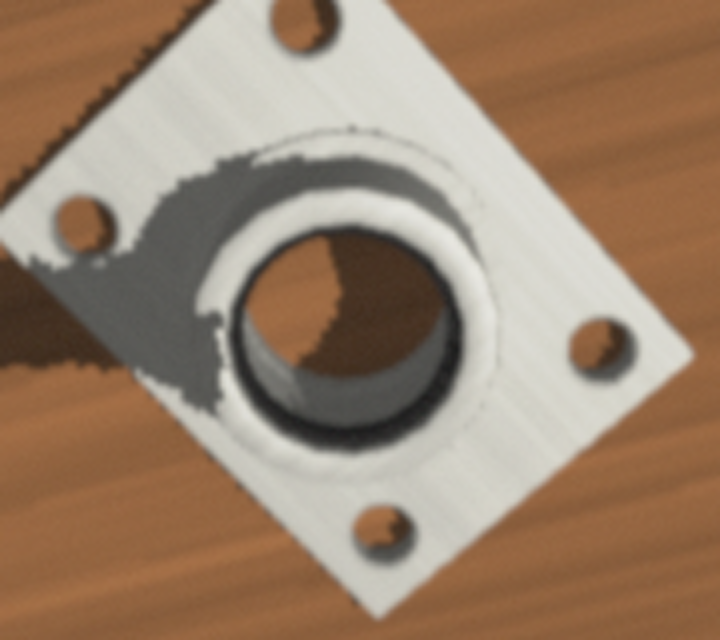

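```bash
python3 - <<'E'
from h import *
import pickle
w=pickle.load(open('w12.pkl','rb'))
P=[onz(w,[r,c],.010) for c,r in((306.1,134.6),(250.6,186.6),(380.1,216.6),(325.6,262.6))]
b=rect_fit(P); print('hub top',onz(w,[213.1,315.9],.05))
x,y=b[1];a=np.radians(b[2])
big=cv2.resize(w['frame'][130:290,230:410],None,fx=4,fy=4,interpolation=cv2.INTER_CUBIC)[:,:,::-1].copy()
th=np.linspace(0,2*np.pi,60)
def circ(cx,cy,z,r,col):
    q=proj(w,np.c_[cx+r*np.cos(th),cy+r*np.sin(th),0*th+z]); cv2.polylines(big,[np.round((q-[230,130]+.5)*4).astype(int)],True,col,1)
circ(x,y,.05,.029,(0,0,255));circ(x,y,.05,.022,(0,255,0))
for u,v in((46,31),(-46,31),(-46,-31),(46,-31)):
    circ(x+(u*np.cos(a)-v*np.sin(a))*1e-3,y+(u*np.sin(a)+v*np.cos(a))*1e-3,.01,.007,(0,0,255))
pl=np.array([[60,45],[-60,45],[-60,-45],[60,-45]])*1e-3
q=proj(w,np.c_[x+pl[:,0]*np.cos(a)-pl[:,1]*np.sin(a),y+pl[:,0]*np.sin(a)+pl[:,1]*np.cos(a),[.01]*4]);cv2.polylines(big,[np.round((q-[230,130]+.5)*4).astype(int)],True,(255,0,0),1)
cv2.imwrite('pics/w12o.png',big)
pt([0,0,.155],[x,y,.033])
E
```

```text
centre [0.4875 0.2808] yaw 27.03 scale 0.995 resid mm [[0.5, 0.1], [0.0, -0.0], [-0.2, -0.2], [-0.4, 0.1]]
hub top [0.48631458 0.28079409 0.05      ]
t 13.55 shift [0.0052 0.0009 0.188 ] tilt [ 0.0102 -0.0075] F [ 0.  -1.2 -0.2]
```

View pics/w12o.png

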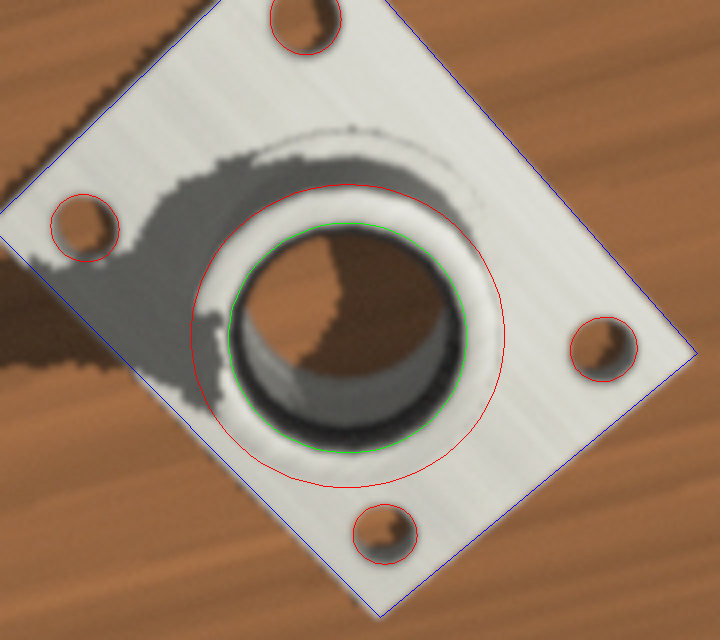

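```bash
python3 -m creep '[[0.0052,0.0009,0.03,0],[0.0052,0.0009,0.07,0],[0.0052,0.0009,0.11,0],[0.0052,0.0009,0.145,0],[0.0052,0.0009,0.17,0],[0.0052,0.0009,0.183,0],[0.0052,0.0009,0.191,0],[0.0052,0.0009,0.191,0],[0.0052,0.0009,0.191,0],[0.0052,0.0009,0.191,0]]' -1 80; python3 - <<'E'
from h import *
import pickle
w=snapshot('wrist');save(w,'w13.png')
st();pt([0,0,.155],[.4875,.2808,.030])
E
```

```text
time: 14.38
ee_pos: [0.487, 0.2823, 0.1872]
ee_rot: [0.428, 3.097, -0.007]
ft_force: [-0.4, 0.3, 0.2]
finger_gap: 0.0853
{'time': 14.4333, 'q': [0.3256, 0.3443, 1.8858, -0.0133, 0.9003, -0.9627], 'qd': [0.0008, 0.0009, 0.0054, -0.0012, -0.0026, 0.0011], 'joint_efforts': [-0.0281, -38.7096, -24.5726, -0.0213, -0.016, -0.0001], 'ee_pos': [0.4869, 0.2823, 0.1871], 'ee_rot': [0.4275, 3.0975, -0.0067], 'ft_force': [-0.7549, -0.5139, -0.105], 'wrist_torque': [-0.0514, -0.0194, -0.0074], 'finger_gap': 0.0857}
t 14.43 shift [ 0.0014 -0.001   0.0021] tilt [ 0.014  -0.0062] F [-0.8 -0.5 -0.1]
```

View pics/w13.png

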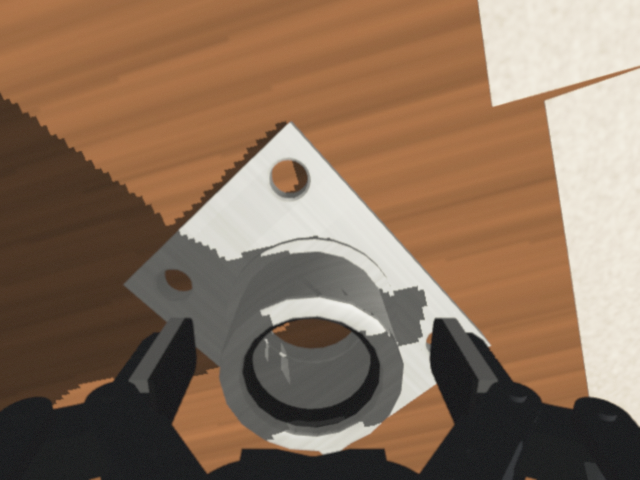

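```bash
python3 -m creep '[[0.001,-0.001,0.001,0],[0.001,-0.001,0.001,0],[0.001,-0.001,0.001,0],[0.001,-0.001,0.001,0],[0.001,-0.001,0.001,0],[0.001,-0.001,0.001,0],[0.001,-0.001,0.001,0]]' 1 80; python3 - <<'E'
from h import *
import pickle
w=snapshot('wrist');save(w,'w14.png')
st();pt([0,0,.155],[.4875,.2808,.033])
E
```

```text
time: 15.02
ee_pos: [0.4864, 0.282, 0.1879]
ee_rot: [0.427, 3.095, -0.005]
ft_force: [-1.7, -0.9, 8.2]
finger_gap: 0.0568
{'time': 15.0667, 'q': [0.3252, 0.3414, 1.8879, -0.013, 0.8987, -0.9631], 'qd': [-0.0001, 0.0005, 0.0017, 0.0002, -0.001, -0.0], 'joint_efforts': [-0.2486, -35.4398, -23.0676, -0.124, -0.4233, -0.0355], 'ee_pos': [0.4864, 0.282, 0.1879], 'ee_rot': [0.4275, 3.0954, -0.0047], 'ft_force': [-1.7568, -0.6624, 7.8073], 'wrist_torque': [0.0125, 0.2921, -0.0786], 'finger_gap': 0.0566}
t 15.07 shift [ 0.0013 -0.0007 -0.0001] tilt [ 0.0162 -0.0053] F [-1.8 -0.7  7.8]
```

View pics/w14.png

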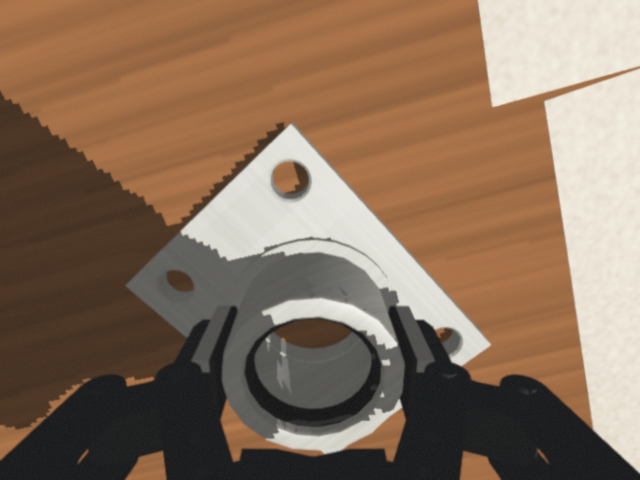

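```bash
python3 -m creep '[[0,0,-0.01,0],[0,0,-0.03,0],[0,0,-0.06,0],[0,0,-0.095,0],[0,0,-0.13,0],[0,0,-0.165,0],[0,0,-0.19,0],[0,0,-0.20,0],[0,0,-0.20,0],[0,0,-0.20,0]]'; python3 -m creep '[[0,0,0,0],[0,0,0,0],[0,0,0,0]]'; python3 - <<'E'
from h import *
import pickle
w=snapshot('wrist');save(w,'w15.png');pickle.dump(w,open('w15.pkl','wb'))
st();go(.6087,-.0284,.40)
E
```

```text
time: 15.9
ee_pos: [0.4827, 0.2829, 0.3867]
ee_rot: [0.428, 3.097, -0.006]
ft_force: [-0.9, -0.2, -4.7]
finger_gap: 0.0562
time: 16.15
ee_pos: [0.4823, 0.2827, 0.3843]
ee_rot: [0.428, 3.101, -0.009]
ft_force: [0.2, 0.2, -3.0]
finger_gap: 0.0569
{'time': 16.2, 'q': [0.3288, 0.0513, 1.8115, -0.0107, 1.2701, -0.9643], 'qd': [0.0022, -0.0055, -0.0125, -0.0025, 0.0014, 0.0006], 'joint_efforts': [0.0153, -35.7332, -33.3957, -0.0328, -0.0225, 0.0], 'ee_pos': [0.4824, 0.2827, 0.3848], 'ee_rot': [0.4281, 3.0997, -0.0082], 'ft_force': [-0.5166, 0.3352, -3.7536], 'wrist_torque': [0.021, -0.0473, 0.0209], 'finger_gap': 0.0564}
t 16.2 shift [-0.206  -0.2653 -0.0116] roll None cur yaw_y 74.27 q6 -0.96 tilt [ 0.0116 -0.0069 -0.9999]
```

View pics/w15.png

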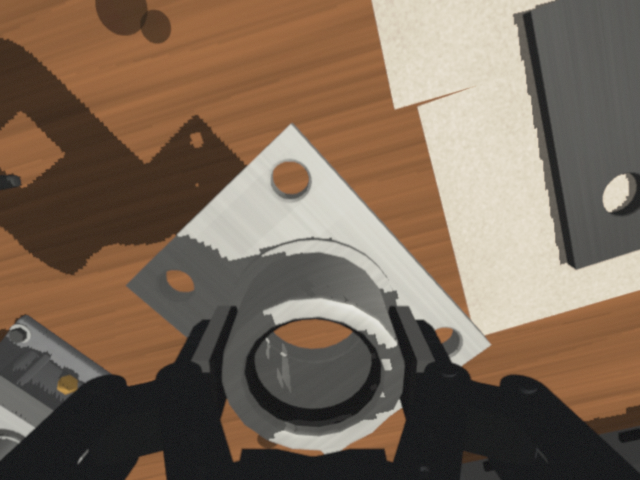

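```bash
python3 - <<'E'
from h import *
import pickle
w=pickle.load(open('w15.pkl','rb'))
crop(w,'c1.png',290,160,50,45,7);crop(w,'c2.png',165,285,50,45,7);crop(w,'c3.png',455,335,50,40,7)
ims=[cv2.imread('pics/c%d.png'%i) for i in(1,2,3)]
m=np.zeros((600,800,3),np.uint8)
for i,(x,y) in zip(ims,((0,0),(400,0),(0,300))):
    j=cv2.resize(i,(400,int(400*i.shape[0]/i.shape[1])))[:300]; m[y:y+j.shape[0],x:x+400]=j
cv2.imwrite('pics/w15c.png',m)
E
```

```text
(no output)
```

View pics/w15c.png

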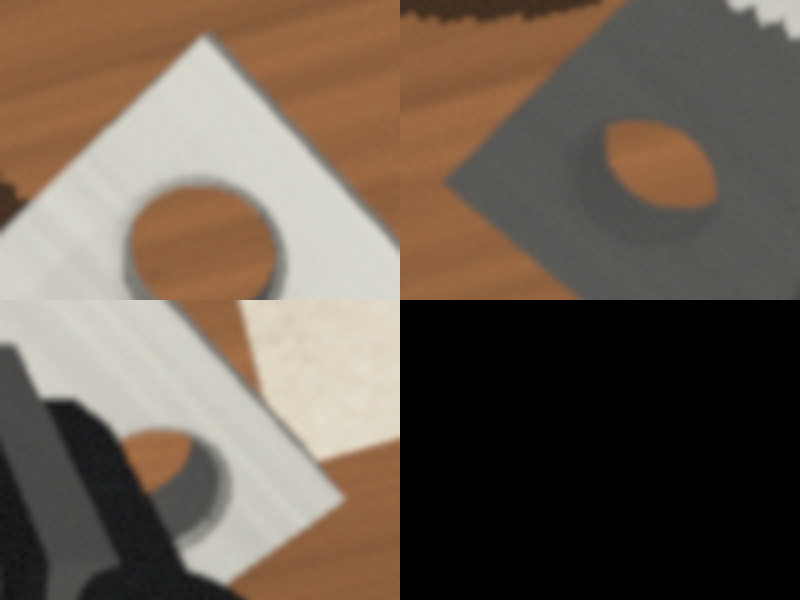

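```bash
cat > cov.py <<'E'
from h import *
import pickle
from scipy.optimize import least_squares
w=pickle.load(open('w15.pkl','rb'))
Rg=Ro.from_rotvec([.4275,3.0954,-.0047]).as_matrix(); pg=np.array([.4864,.282,.1879])
Rc=np.array(w['R']);tc=np.array(w['t']); 
# tool pose of this picture
s=state(); Rt=Ro.from_rotvec(s['ee_rot']).as_matrix(); pt_=np.array(s['ee_pos'])
def tool2cov(v): # cover (world level at grip) x,y,z0,yaw
    Rw=Ro.from_euler('z',v[3],degrees=True).as_matrix(); return Rg.T@Rw, Rg.T@(np.array([v[0],v[1],v[2]])-pg)
L=np.array([[-60,45,10],[-60,-45,10],[60,45,10],[-46,31,10],[-46,-31,10]])*1e-3
O=np.array([[290.6,122.9],[125.9,285.1],[490.9,344.1],[290.8,178.9],[176.3,285.4]])
def f(v):
    A,b=tool2cov(v); X=(L@A.T+b)@Rt.T+pt_; return (proj(w,X)-O).ravel()
v0=[.4875,.2808,0,27.03]
print('pred err',np.round(f(v0),1))
r=least_squares(f,v0,x_scale=[1e-3,1e-3,1e-3,1]);print(np.round(r.x,4),np.round(r.fun,1))
r3=least_squares(lambda u:f([u[0],u[1],0,u[2]]),[v0[0],v0[1],v0[3]],x_scale=[1e-3,1e-3,1]);print(np.round(r3.x,4),np.round(r3.fun,1))
for v in (v0,r.x): A,b=tool2cov(v);print('centre underside in tool',np.round(b,4))
E
python3 cov.py
```

```text
pred err [ 0.9 -0.5 -1.1 -0.5  1.3  0.7 -0.7  1.  -0.8  1.2]
[ 4.87600e-01  2.80700e-01 -9.00000e-04  2.71058e+01] [ 0.7 -0.2 -0.1 -1.   0.3 -0.5 -0.8  0.9 -0.1  0.6]
[ 0.4874  0.2809 27.0879] [ 0.9 -0.8 -1.  -0.6  1.5  0.3 -0.6  0.7 -0.7  1. ]
centre underside in tool [ 0.0018 -0.0007  0.1879]
centre underside in tool [ 0.0017 -0.0008  0.1888]
```

```bash
python3 -c "
from h import *
pt([.0018,-.0008,.188],[.6087,-.0283,.195])"
```

```text
t 16.2 shift [-0.2051 -0.2637  0.0054] tilt [ 0.0116 -0.0069] F [-0.5  0.3 -3.8]
```

```bash
python3 -m creep '[[-0.01,-0.013,0,0],[-0.031,-0.039,0,-0.5],[-0.055,-0.07,0,-1],[-0.08,-0.102,0,-1.5],[-0.105,-0.135,0,-2],[-0.13,-0.167,0,-2.5],[-0.155,-0.2,0,-3],[-0.18,-0.232,0,-3.5],[-0.197,-0.254,0,-3.5],[-0.205,-0.2635,0,-3.5]]'; python3 -m creep '[[0,0,0,0],[0,0,0,0],[0,0,0,0],[0,0,0,0]]';  python3 - <<'E'
from h import *
import pickle
w=snapshot('wrist');save(w,'w16.png');pickle.dump(w,open('w16.pkl','wb'))
st();pt([.0018,-.0008,.188],[.6087,-.0283,.165]);go(.6,0,.4,77.8)
E
```

```text
time: 17.03
ee_pos: [0.6092, -0.0301, 0.3877]
ee_rot: [0.339, 3.111, -0.01]
ft_force: [-0.9, -0.0, -3.0]
finger_gap: 0.0566
time: 17.37
ee_pos: [0.6088, -0.0286, 0.3874]
ee_rot: [0.336, 3.112, -0.009]
ft_force: [-0.1, -0.2, -3.1]
finger_gap: 0.0566
{'time': 17.4167, 'q': [-0.2321, 0.1653, 1.6824, -0.0049, 1.2818, -1.5863], 'qd': [-0.0023, 0.0006, -0.0043, -0.003, -0.0017, -0.0019], 'joint_efforts': [-0.3286, -40.7684, -33.7567, -0.0259, -0.0431, 0.0024], 'ee_pos': [0.6088, -0.0286, 0.3876], 'ee_rot': [0.3361, 3.1121, -0.0097], 'ft_force': [-0.6977, -0.2913, -3.7216], 'wrist_torque': [-0.0135, 0.0374, 0.0311], 'finger_gap': 0.0565}
t 17.42 shift [0.0011 0.0021 0.0346] tilt [ 0.0107 -0.0074] F [-0.7 -0.3 -3.7]
t 17.42 shift [ 0.0146  0.026  -0.0127] roll -0.13 cur yaw_y 77.67 q6 -1.59 tilt [ 0.0107 -0.0074 -0.9999]
```

View pics/w16.png

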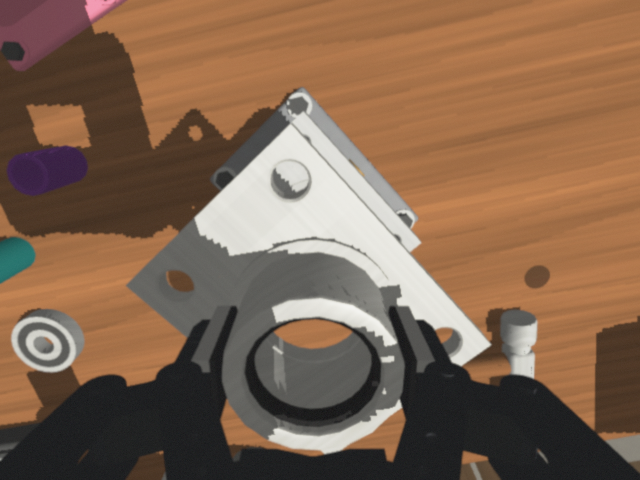

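```bash
python3 -c "
from h import *
R=Ro.from_rotvec([.4275,3.0954,-.0047]).as_matrix();print(np.degrees(np.arctan2(R[1,1],R[0,1])))
pt([.0018,-.0008,.188],[.6087,-.0283,.12])"; python3 -m creep '[[0.001,0.002,0.005,-0.1],[0.001,0.002,0.015,-0.1],[0.0012,0.002,0.028,-0.1],[0.0014,0.002,0.04,-0.1],[0.0015,0.0022,0.052,-0.1],[0.0016,0.0022,0.064,-0.1],[0.0017,0.0022,0.073,-0.1],[0.0018,0.0022,0.078,-0.1],[0.0018,0.0022,0.078,-0.1],[0.0018,0.0022,0.078,-0.1]]';python3 -m creep '[[0,0,0,0],[0,0,0,0],[0,0,0,0]]'; python3 - <<'E'
from h import *
import pickle
w=snapshot('wrist');save(w,'w17.png');pickle.dump(w,open('w17.pkl','wb'))
a=snapshot('scene');pickle.dump(a,open('s17.pkl','wb'));crop(a,'s17.png',330,265,70,60,5)
st();pt([.0018,-.0008,.188],[.6087,-.0283,.1]);go(.6,0,.4,77.8)
E
```

```text
74.27312313390709
t 17.42 shift [0.0016 0.0024 0.0796] tilt [ 0.0107 -0.0074] F [-0.7 -0.3 -3.7]
time: 18.25
ee_pos: [0.6085, -0.0267, 0.3095]
ee_rot: [0.334, 3.112, -0.01]
ft_force: [0.2, 1.0, -2.6]
finger_gap: 0.0566
time: 18.5
ee_pos: [0.6088, -0.0268, 0.3103]
ee_rot: [0.334, 3.111, -0.01]
ft_force: [-0.9, -0.4, -3.1]
finger_gap: 0.0567
{'time': 18.6, 'q': [-0.2292, 0.2495, 1.7354, -0.0052, 1.1437, -1.5843], 'qd': [0.0014, 0.0022, 0.0042, 0.0018, 0.0002, -0.0007], 'joint_efforts': [-0.011, -42.3878, -31.5953, -0.0149, -0.0452, 0.0], 'ee_pos': [0.6086, -0.0268, 0.31], 'ee_rot': [0.3335, 3.1115, -0.0098], 'ft_force': [-0.1101, -0.2342, -3.319], 'wrist_torque': [-0.021, -0.0154, -0.0304], 'finger_gap': 0.0568}
t 18.6 shift [0.0005 0.0003 0.022 ] tilt [ 0.0116 -0.0076] F [-0.1 -0.2 -3.3]
t 18.6 shift [ 0.0129  0.0239 -0.0903] roll -0.04 cur yaw_y 77.76 q6 -1.58 tilt [ 0.0116 -0.0076 -0.9999]
```

View pics/w17.png

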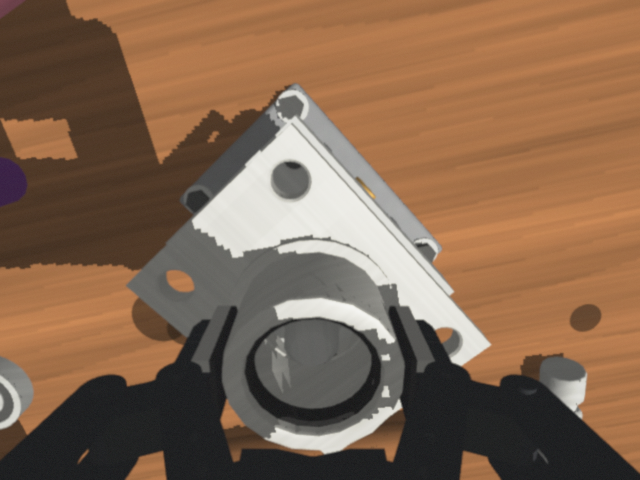

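View pics/s17.png

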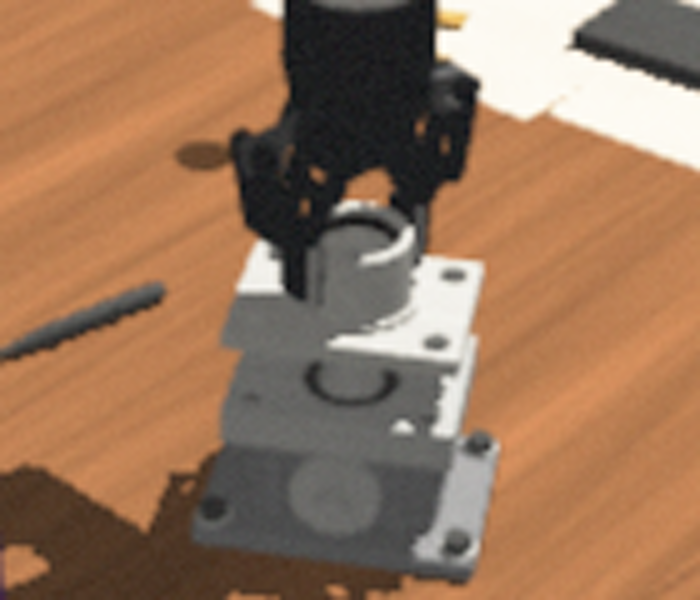

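```bash
python3 -m creep '[[0.0003,0.0002,0.005,0],[0.0005,0.0003,0.011,0],[0.0006,0.0003,0.017,0],[0.0007,0.0003,0.021,0],[0.0007,0.0003,0.022,0],[0.0007,0.0003,0.022,0],[0.0007,0.0003,0.022,0],[0.0007,0.0003,0.022,0]]'; python3 - <<'E'
from h import *
import pickle
w=snapshot('wrist');save(w,'w18.png');pickle.dump(w,open('w18.pkl','wb'))
a=snapshot('scene');pickle.dump(a,open('s18.pkl','wb'));crop(a,'s18.png',330,265,70,60,5)
st();pt([.0018,-.0008,.188],[.6087,-.0283,.1]);go(.6,0,.4,77.8)
crop(w,'w18c.png',290,230,180,130,2)
E
```

```text
time: 19.27
ee_pos: [0.6084, -0.0265, 0.2883]
ee_rot: [0.333, 3.111, -0.01]
ft_force: [-0.2, 0.5, -2.2]
finger_gap: 0.0566
{'time': 19.3667, 'q': [-0.2289, 0.2769, 1.7461, -0.0053, 1.1048, -1.5838], 'qd': [-0.0008, -0.0011, -0.0002, 0.0008, 0.0013, -0.0014], 'joint_efforts': [-0.0021, -42.686, -30.7545, -0.0145, -0.0435, 0.0], 'ee_pos': [0.6084, -0.0265, 0.2884], 'ee_rot': [0.3334, 3.1108, -0.01], 'ft_force': [-0.3451, 0.7491, -2.8888], 'wrist_torque': [-0.0392, 0.0314, 0.0408], 'finger_gap': 0.0568}
t 19.37 shift [0.0001 0.0001 0.0004] tilt [ 0.0122 -0.0077] F [-0.3  0.7 -2.9]
t 19.37 shift [ 0.0123  0.0236 -0.1119] roll -0.04 cur yaw_y 77.76 q6 -1.58 tilt [ 0.0122 -0.0077 -0.9999]
```

View pics/w18c.png

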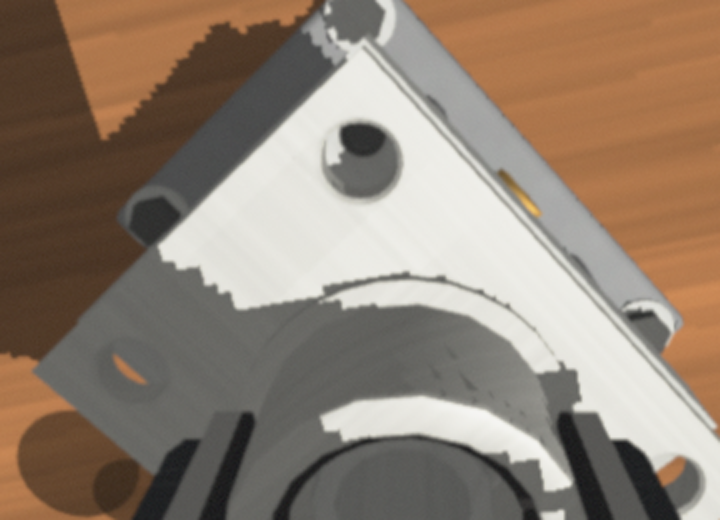

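View pics/s18.png

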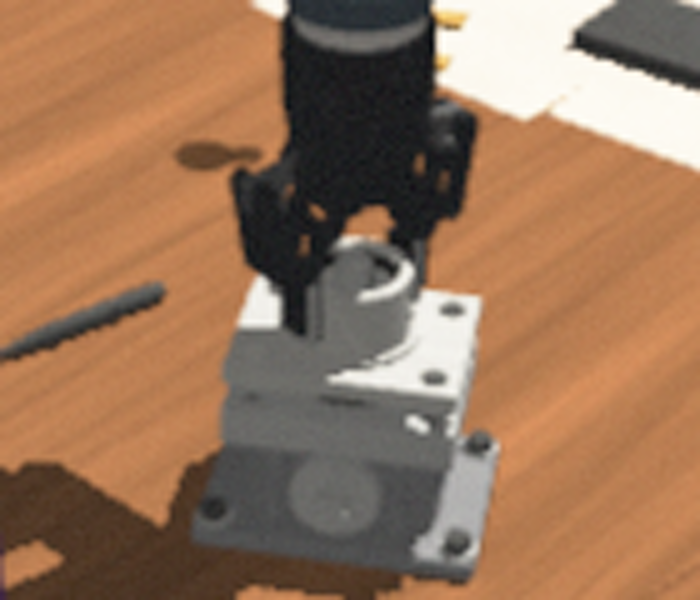

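```bash
python3 - <<'E'
from h import *
import pickle
w=pickle.load(open('w18.pkl','rb')); s,R=axes(); p=np.array(s['ee_pos'])
Rg=Ro.from_rotvec([.4275,3.0954,-.0047]).as_matrix()
A=Rg.T@Ro.from_euler('z',27.08,degrees=True).as_matrix(); B=np.array([.0018,-.0008,.188])
Rc=R@A; c=R@B+p; print('cover yaw',np.degrees(np.arctan2(Rc[1,0],Rc[0,0])),'normal',np.round(Rc[:,2],4),'centre',np.round(c,4))
big=cv2.resize(w['frame'][100:360,110:500],None,fx=2,fy=2,interpolation=cv2.INTER_CUBIC)[:,:,::-1].copy()
th=np.linspace(0,2*np.pi,50)
def dr(X,col):
    q=proj(w,X);cv2.polylines(big,[np.round((q-[110,100]+.5)*2).astype(int)],True,col,1)
H=Ro.from_euler('z',30.6,degrees=True).as_matrix()
for u,v in((46,31),(-46,31),(-46,-31),(46,-31)):
    o=np.array([u,v,0])*1e-3
    for z,col in((0,(255,0,0)),(.01,(0,0,255))): dr((np.c_[.007*np.cos(th),.007*np.sin(th),0*th+z]+o)@Rc.T+c,col)
    dr((np.c_[.005*np.cos(th),.005*np.sin(th),0*th]+o)@H.T+[.6087,-.0283,.085],(0,255,0))
    print(u,v,'hole-thread mm',np.round(((Rc@o+c)-(H@o+[.6087,-.0283,.085]))*1e3,1))
dr(np.c_[.6087+.016*np.cos(th),-.0283+.016*np.sin(th),0*th+.137],(0,255,0));dr(np.c_[.6087+.01*np.cos(th),-.0283+.01*np.sin(th),0*th+.157],(255,255,0))
dr((np.c_[.022*np.cos(th),.022*np.sin(th),0*th+.05])@Rc.T+c,(0,0,255))
cv2.imwrite('pics/w18o.png',big)
E
```

```text
cover yaw 30.5680104656604 normal [0.0043 0.0035 1.    ] centre [ 0.6088 -0.0284  0.1004]
46 31 hole-thread mm [ 0.1 -0.1 15.1]
-46 31 hole-thread mm [ 0.1 -0.  15.6]
-46 -31 hole-thread mm [ 0.1 -0.1 15.7]
46 -31 hole-thread mm [ 0.1 -0.1 15.2]
```

View pics/w18o.png

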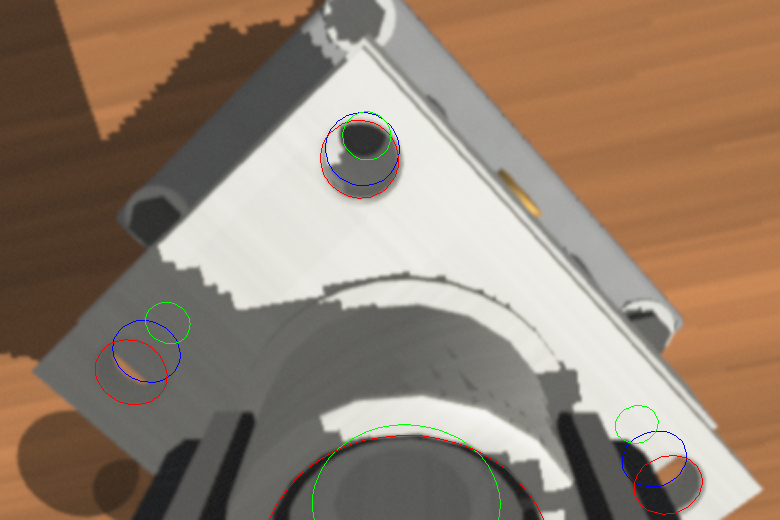

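```bash
python3 - <<'E'
from h import *
for i in range(6): w=snapshot('wrist')
save(w,'w19.png');st();pt([.0018,-.0008,.188],[.6087,-.0283,.1])
sign_off()
E
```

```text
{'time': 19.6667, 'q': [-0.2288, 0.2772, 1.7465, -0.0053, 1.1048, -1.5837], 'qd': [0.0008, 0.0018, -0.0001, -0.0009, 0.0008, -0.0021], 'joint_efforts': [-0.0018, -42.8184, -30.8313, -0.0146, -0.0442, 0.0], 'ee_pos': [0.6083, -0.0265, 0.2881], 'ee_rot': [0.3335, 3.1113, -0.0099], 'ft_force': [0.0445, 0.763, -3.0771], 'wrist_torque': [0.0804, -0.028, 0.0287], 'finger_gap': 0.0562}
t 19.67 shift [-0.0002  0.      0.0001] tilt [ 0.0117 -0.0076] F [ 0.   0.8 -3.1]
the job is handed in; nothing more can be done
```

I slid the grey sleeve over the grey gearbox's shaft until it stood on the bearing and let go of it. I then gripped the cover by its hub and lowered it over the shaft. I handed the job in at 19.7 s, with the arm still holding the cover there.

**Sleeve:** It seated at the expected height, lower end about 81 mm above the bench, and the force rose by about 7 N. The pictures taken after release showed it standing round the shaft.

**Cover:**
- **Height:** the underside is about 15.1–15.7 mm above the gearbox's top face.
- **Bolt holes:** computed hole-to-thread offset is about 0.1 mm, with yaw matched to within 0.1°. The one thread that shows through a hole in the wrist picture agreed to within about 1 mm.
- **Contact:** the wrist force shows only the cover's weight, about 3 N, so it touches neither the gearbox nor the sleeve.
- **Steadiness:** the pose did not drift over the last 0.3 s.

**Not perfect or not seen:**
- The tool tilted by about 0.8° during the moves. I didn't fully correct it, which leaves the cover an estimated 0.3° off level.
- In the final pictures the cover and gripper hide most of the sleeve and the other three threaded holes, so I couldn't check those directly.

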